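Build a post stand for the crucible furnace

TASK

Build a post stand from the parts on the bench: put every rod holder that stands ready into the slotted strut, head down through the slot with its flange resting on the lips, and turn it a quarter turn so that its head catches squarely under the lips. Only when all of them are caught, take rods from the rack and stand one fully home in the tube of each holder; leave the spare rods standing in the rack. Do not tip a rod over, and leave the crucibles and the lid where they are.

Things in the scene. Friction and masses are not known exactly. Their poses are not given: they have to be found in the camera images.
- strut_slot (a point): slotted steel strut fixed to the bench: channel 58 mm wide, 45 high, 280 long, ends closed, flat foot plate (100 x 30 x 4 mm) beyond each end. Slot 31 mm wide along its top between lips 4 mm thick; the space under them is 52 mm wide, 38 deep. This point: middle of the slot, level with the lips' top, 45 mm over the bench; x across the slot, y along it, z up
- rack_top (a point): reddish refractory rack fixed to the bench, 190 x 60 x 50 mm high, with four square holes (18 mm wide, 40 deep) in a row along its x axis, 42 mm apart, a rod standing in each. This point: centre of its top face; x along the row, y across, z up
- h1_tube (a point): rod holder, 64 mm tall, 0.17 kg, upright on the bench (2 or 3 of 4 present). From below: head 40 (x) x 28 (y) x 14 mm; round neck 28 across, 7 high; flange 46 (x) x 38 (y) x 3; square tube 22 outside, 16 inside, 40 long, open on top. This point: middle of the tube, 44 mm over the underside, 23 mm over the lips when seated. The head passes the slot only with x along it and turns freely below, either way
- h2_tube (a point): rod holder, 64 mm tall, 0.17 kg, upright on the bench (2 or 3 of 4 present). From below: head 40 (x) x 28 (y) x 14 mm; round neck 28 across, 7 high; flange 46 (x) x 38 (y) x 3; square tube 22 outside, 16 inside, 40 long, open on top. This point: middle of the tube, 44 mm over the underside, 23 mm over the lips when seated. The head passes the slot only with x along it and turns freely below, either way
- h3_tube (a point): rod holder, 64 mm tall, 0.17 kg, upright on the bench (2 or 3 of 4 present). From below: head 40 (x) x 28 (y) x 14 mm; round neck 28 across, 7 high; flange 46 (x) x 38 (y) x 3; square tube 22 outside, 16 inside, 40 long, open on top. This point: middle of the tube, 44 mm over the underside, 23 mm over the lips when seated. The head passes the slot only with x along it and turns freely below, either way
- h4_tube (a point): rod holder, 64 mm tall, 0.17 kg, upright on the bench (2 or 3 of 4 present). From below: head 40 (x) x 28 (y) x 14 mm; round neck 28 across, 7 high; flange 46 (x) x 38 (y) x 3; square tube 22 outside, 16 inside, 40 long, open on top. This point: middle of the tube, 44 mm over the underside, 23 mm over the lips when seated. The head passes the slot only with x along it and turns freely below, either way
- r1_mid (a point): white ceramic rod, round, 14 mm across, 110 mm long, 0.06 kg, upright in a hole of the rack, its upper 70 mm showing. This point is its middle; z along the rod, pointing up. Fully home in a holder, it is 35 mm over the middle of the holder's tube
- r2_mid (a point): white ceramic rod, round, 14 mm across, 110 mm long, 0.06 kg, upright in a hole of the rack, its upper 70 mm showing. This point is its middle; z along the rod, pointing up. Fully home in a holder, it is 35 mm over the middle of the holder's tube
- r3_mid (a point): white ceramic rod, round, 14 mm across, 110 mm long, 0.06 kg, upright in a hole of the rack, its upper 70 mm showing. This point is its middle; z along the rod, pointing up. Fully home in a holder, it is 35 mm over the middle of the holder's tube
- r4_mid (a point): white ceramic rod, round, 14 mm across, 110 mm long, 0.06 kg, upright in a hole of the rack, its upper 70 mm showing. This point is its middle; z along the rod, pointing up. Fully home in a holder, it is 35 mm over the middle of the holder's tube
- cup1: loose white crucible, 48 mm across the rim, 42 mm high, a bystander; the origin is the centre of its underside
- cup2: loose white crucible, 48 mm across the rim, 42 mm high, a bystander; the origin is the centre of its underside
- cup3: loose white crucible, 48 mm across the rim, 42 mm high, a bystander; the origin is the centre of its underside
- cuplid: loose ceramic disc lid 48 mm across, 6 mm thick, a bystander; the origin is the centre of its underside
Things that resemble listed ones, but are neither listed nor needed, are in the scene too. Leave any black, purple or yellow look-alike of the part that bears rack_top alone.

How it is judged:
On the way:
1. all holders are seated in the slot and turned a quarter turn, while all rods still stand in the rack (x of h1_tube in the frame of strut_slot between -0.006 and 0.006 m and y of h1_tube in the frame of strut_slot between -0.135 and 0.135 m and z of h1_tube in the frame of strut_slot between 0.017 and 0.028 m and angle between each of h1_tube, h2_tube, h3_tube, h4_tube's own z axis and vertical below 0.12 rad and angle between the x axis of each of h1_tube, h2_tube, h3_tube, h4_tube and the x axis of strut_slot, either way round below 0.3 rad and x of h2_tube in the frame of strut_slot between -0.006 and 0.006 m and y of h2_tube in the frame of strut_slot between -0.135 and 0.135 m and z of h2_tube in the frame of strut_slot between 0.017 and 0.028 m and x of h3_tube in the frame of strut_slot between -0.006 and 0.006 m and y of h3_tube in the frame of strut_slot between -0.135 and 0.135 m and z of h3_tube in the frame of strut_slot between 0.017 and 0.028 m and x of h4_tube in the frame of strut_slot between -0.006 and 0.006 m and y of h4_tube in the frame of strut_slot between -0.135 and 0.135 m and z of h4_tube in the frame of strut_slot between 0.017 and 0.028 m and x of r1_mid in the frame of rack_top between -0.08 and 0.08 m and y of r1_mid in the frame of rack_top between -0.012 and 0.012 m and z of r1_mid in the frame of rack_top between 0.01 and 0.02 m and angle between each of r1_mid, r2_mid, r3_mid, r4_mid's own z axis and vertical below 0.2 rad and x of r2_mid in the frame of rack_top between -0.08 and 0.08 m and y of r2_mid in the frame of rack_top between -0.012 and 0.012 m and z of r2_mid in the frame of rack_top between 0.01 and 0.02 m and x of r3_mid in the frame of rack_top between -0.08 and 0.08 m and y of r3_mid in the frame of rack_top between -0.012 and 0.012 m and z of r3_mid in the frame of rack_top between 0.01 and 0.02 m and x of r4_mid in the frame of rack_top between -0.08 and 0.08 m and y of r4_mid in the frame of rack_top between -0.012 and 0.012 m and z of r4_mid in the frame of rack_top between 0.01 and 0.02 m), for 0.2 s.
At the end, for the whole second after the job is handed in: every holder stands upright (within 0.12 rad) in the slot, flange on the lips (within 6 mm across the slot, height -6 to +5 mm), turned across the slot within 0.3 rad; each has a rod fully home in its tube (height within 5 mm); each other rod stands in the rack (x of h1_tube in the frame of strut_slot between -0.006 and 0.006 m and y of h1_tube in the frame of strut_slot between -0.135 and 0.135 m and z of h1_tube in the frame of strut_slot between 0.017 and 0.028 m and angle between each of h1_tube, h2_tube, h3_tube, h4_tube's own z axis and vertical below 0.12 rad and angle between the x axis of each of h1_tube, h2_tube, h3_tube, h4_tube and the x axis of strut_slot, either way round below 0.3 rad and x of h2_tube in the frame of strut_slot between -0.006 and 0.006 m and y of h2_tube in the frame of strut_slot between -0.135 and 0.135 m and z of h2_tube in the frame of strut_slot between 0.017 and 0.028 m and x of h3_tube in the frame of strut_slot between -0.006 and 0.006 m and y of h3_tube in the frame of strut_slot between -0.135 and 0.135 m and z of h3_tube in the frame of strut_slot between 0.017 and 0.028 m and x of h4_tube in the frame of strut_slot between -0.006 and 0.006 m and y of h4_tube in the frame of strut_slot between -0.135 and 0.135 m and z of h4_tube in the frame of strut_slot between 0.017 and 0.028 m and ((z of r1_mid in the frame of h1_tube between 0.03 and 0.04 m and horizontal distance between r1_mid and h1_tube below 0.008 m and angle between the z axis of r1_mid and the z axis of h1_tube, either way round below 0.15 rad) or (z of r2_mid in the frame of h1_tube between 0.03 and 0.04 m and horizontal distance between r2_mid and h1_tube below 0.008 m and angle between the z axis of r2_mid and the z axis of h1_tube, either way round below 0.15 rad) or (z of r3_mid in the frame of h1_tube between 0.03 and 0.04 m and horizontal distance between r3_mid and h1_tube below 0.008 m and angle between the z axis of r3_mid and the z axis of h1_tube, either way round below 0.15 rad) or (z of r4_mid in the frame of h1_tube between 0.03 and 0.04 m and horizontal distance between r4_mid and h1_tube below 0.008 m and angle between the z axis of r4_mid and the z axis of h1_tube, either way round below 0.15 rad)) and ((z of r1_mid in the frame of h2_tube between 0.03 and 0.04 m and horizontal distance between r1_mid and h2_tube below 0.008 m and angle between the z axis of r1_mid and the z axis of h2_tube, either way round below 0.15 rad) or (z of r2_mid in the frame of h2_tube between 0.03 and 0.04 m and horizontal distance between r2_mid and h2_tube below 0.008 m and angle between the z axis of r2_mid and the z axis of h2_tube, either way round below 0.15 rad) or (z of r3_mid in the frame of h2_tube between 0.03 and 0.04 m and horizontal distance between r3_mid and h2_tube below 0.008 m and angle between the z axis of r3_mid and the z axis of h2_tube, either way round below 0.15 rad) or (z of r4_mid in the frame of h2_tube between 0.03 and 0.04 m and horizontal distance between r4_mid and h2_tube below 0.008 m and angle between the z axis of r4_mid and the z axis of h2_tube, either way round below 0.15 rad)) and ((z of r1_mid in the frame of h3_tube between 0.03 and 0.04 m and horizontal distance between r1_mid and h3_tube below 0.008 m and angle between the z axis of r1_mid and the z axis of h3_tube, either way round below 0.15 rad) or (z of r2_mid in the frame of h3_tube between 0.03 and 0.04 m and horizontal distance between r2_mid and h3_tube below 0.008 m and angle between the z axis of r2_mid and the z axis of h3_tube, either way round below 0.15 rad) or (z of r3_mid in the frame of h3_tube between 0.03 and 0.04 m and horizontal distance between r3_mid and h3_tube below 0.008 m and angle between the z axis of r3_mid and the z axis of h3_tube, either way round below 0.15 rad) or (z of r4_mid in the frame of h3_tube between 0.03 and 0.04 m and horizontal distance between r4_mid and h3_tube below 0.008 m and angle between the z axis of r4_mid and the z axis of h3_tube, either way round below 0.15 rad)) and ((z of r1_mid in the frame of h4_tube between 0.03 and 0.04 m and horizontal distance between r1_mid and h4_tube below 0.008 m and angle between the z axis of r1_mid and the z axis of h4_tube, either way round below 0.15 rad) or (z of r2_mid in the frame of h4_tube between 0.03 and 0.04 m and horizontal distance between r2_mid and h4_tube below 0.008 m and angle between the z axis of r2_mid and the z axis of h4_tube, either way round below 0.15 rad) or (z of r3_mid in the frame of h4_tube between 0.03 and 0.04 m and horizontal distance between r3_mid and h4_tube below 0.008 m and angle between the z axis of r3_mid and the z axis of h4_tube, either way round below 0.15 rad) or (z of r4_mid in the frame of h4_tube between 0.03 and 0.04 m and horizontal distance between r4_mid and h4_tube below 0.008 m and angle between the z axis of r4_mid and the z axis of h4_tube, either way round below 0.15 rad)) and ((x of r1_mid in the frame of rack_top between -0.08 and 0.08 m and y of r1_mid in the frame of rack_top between -0.012 and 0.012 m and z of r1_mid in the frame of rack_top between 0.01 and 0.02 m and angle between r1_mid's own z axis and vertical below 0.2 rad) or (z of r1_mid in the frame of h1_tube between 0.03 and 0.04 m and horizontal distance between r1_mid and h1_tube below 0.008 m and angle between the z axis of r1_mid and the z axis of h1_tube, either way round below 0.15 rad) or (z of r1_mid in the frame of h2_tube between 0.03 and 0.04 m and horizontal distance between r1_mid and h2_tube below 0.008 m and angle between the z axis of r1_mid and the z axis of h2_tube, either way round below 0.15 rad) or (z of r1_mid in the frame of h3_tube between 0.03 and 0.04 m and horizontal distance between r1_mid and h3_tube below 0.008 m and angle between the z axis of r1_mid and the z axis of h3_tube, either way round below 0.15 rad) or (z of r1_mid in the frame of h4_tube between 0.03 and 0.04 m and horizontal distance between r1_mid and h4_tube below 0.008 m and angle between the z axis of r1_mid and the z axis of h4_tube, either way round below 0.15 rad)) and ((x of r2_mid in the frame of rack_top between -0.08 and 0.08 m and y of r2_mid in the frame of rack_top between -0.012 and 0.012 m and z of r2_mid in the frame of rack_top between 0.01 and 0.02 m and angle between r2_mid's own z axis and vertical below 0.2 rad) or (z of r2_mid in the frame of h1_tube between 0.03 and 0.04 m and horizontal distance between r2_mid and h1_tube below 0.008 m and angle between the z axis of r2_mid and the z axis of h1_tube, either way round below 0.15 rad) or (z of r2_mid in the frame of h2_tube between 0.03 and 0.04 m and horizontal distance between r2_mid and h2_tube below 0.008 m and angle between the z axis of r2_mid and the z axis of h2_tube, either way round below 0.15 rad) or (z of r2_mid in the frame of h3_tube between 0.03 and 0.04 m and horizontal distance between r2_mid and h3_tube below 0.008 m and angle between the z axis of r2_mid and the z axis of h3_tube, either way round below 0.15 rad) or (z of r2_mid in the frame of h4_tube between 0.03 and 0.04 m and horizontal distance between r2_mid and h4_tube below 0.008 m and angle between the z axis of r2_mid and the z axis of h4_tube, either way round below 0.15 rad)) and ((x of r3_mid in the frame of rack_top between -0.08 and 0.08 m and y of r3_mid in the frame of rack_top between -0.012 and 0.012 m and z of r3_mid in the frame of rack_top between 0.01 and 0.02 m and angle between r3_mid's own z axis and vertical below 0.2 rad) or (z of r3_mid in the frame of h1_tube between 0.03 and 0.04 m and horizontal distance between r3_mid and h1_tube below 0.008 m and angle between the z axis of r3_mid and the z axis of h1_tube, either way round below 0.15 rad) or (z of r3_mid in the frame of h2_tube between 0.03 and 0.04 m and horizontal distance between r3_mid and h2_tube below 0.008 m and angle between the z axis of r3_mid and the z axis of h2_tube, either way round below 0.15 rad) or (z of r3_mid in the frame of h3_tube between 0.03 and 0.04 m and horizontal distance between r3_mid and h3_tube below 0.008 m and angle between the z axis of r3_mid and the z axis of h3_tube, either way round below 0.15 rad) or (z of r3_mid in the frame of h4_tube between 0.03 and 0.04 m and horizontal distance between r3_mid and h4_tube below 0.008 m and angle between the z axis of r3_mid and the z axis of h4_tube, either way round below 0.15 rad)) and ((x of r4_mid in the frame of rack_top between -0.08 and 0.08 m and y of r4_mid in the frame of rack_top between -0.012 and 0.012 m and z of r4_mid in the frame of rack_top between 0.01 and 0.02 m and angle between r4_mid's own z axis and vertical below 0.2 rad) or (z of r4_mid in the frame of h1_tube between 0.03 and 0.04 m and horizontal distance between r4_mid and h1_tube below 0.008 m and angle between the z axis of r4_mid and the z axis of h1_tube, either way round below 0.15 rad) or (z of r4_mid in the frame of h2_tube between 0.03 and 0.04 m and horizontal distance between r4_mid and h2_tube below 0.008 m and angle between the z axis of r4_mid and the z axis of h2_tube, either way round below 0.15 rad) or (z of r4_mid in the frame of h3_tube between 0.03 and 0.04 m and horizontal distance between r4_mid and h3_tube below 0.008 m and angle between the z axis of r4_mid and the z axis of h3_tube, either way round below 0.15 rad) or (z of r4_mid in the frame of h4_tube between 0.03 and 0.04 m and horizontal distance between r4_mid and h4_tube below 0.008 m and angle between the z axis of r4_mid and the z axis of h4_tube, either way round below 0.15 rad))); the robot touches nothing.
It fails at once if a rod is tipped over (more than 0.7 rad) (angle between any of r1_mid, r2_mid, r3_mid, r4_mid's own z axis and vertical above 0.7 rad).
It fails at once if a crucible or the lid is moved more than 4 cm (distance of any of cup1, cup2, cup3, cuplid from where it was at the start of the episode above 0.04 m).
Of h1, h2, h3, h4 only 2 to 3 are there at a start; the rules pass over those that are not, and their reading is None.
At some moment in a run one of h1, h2, h3, h4 may be knocked a few centimetres aside while the robot is not near it.
It also fails if it takes over 210 s, if anything falls off the work surface, if the arm or the gripper's body presses on something with over 40 N, if the wrist force passes 120 N, or if a joint passes its speed limit or range.

ROBOT

A 7-joint arm with a two-finger parallel gripper is mounted at the origin on the work surface. World frame = base frame: x ahead of the robot, y to its left, z up, the work surface at z = 0. Lengths are in m, angles in rad, forces in N, time in s.
With the tool pointing down it reaches from about 0.425 to 0.875 m from the base axis. Payload 8.4 kg.
Tool frame: the origin (TCP) lies between the finger pads; the fingertips stand 11 mm ahead of it and the grasp point (between the pads) lies 8 mm behind it; z points along the fingers, y is the direction in which the jaws open and shut (so a half turn about z gives the same grasp; the last joint's range is limited). The gripper opens to 87 mm and grips with 3 to 60 N. Pads are 19 mm wide; open, the fingers measure 117 mm over their backs; the gripper's body (75 mm by 190 mm) begins 51 mm behind the grasp point.
Start: joints at [1.087, 0.333, 0.04, 1.465, -0.013, 1.343, -0.059], TCP at [0.244, -0.602, 0.234] pointing down, gripper open.
Joint ranges: [-2.58, 2.58], [-0.38, 2.09], [-1.3, 1.39], [0.25, 2.4], [-1.5, 4.64], [0.08, 2.09], [-2.65, 2.65]. Speed limits (rad/s): [2.22, 2.22, 2.79, 2.79, 3.14, 3.14, 3.14].

INTERFACE

Orientations are given as a unit quaternion [x, y, z, w].
In Python, from cell import robot gives the robot as it stands.
- The arm moves only by the shell command python3 -m crank 'ROWS' [OPENING] [FORCE]. ROWS is JSON, a list of rows, each a list of 2 entries, a list of its own where there are three numbers: the shift along the world's x, y, z in mm, then the turn about the world's z in degrees. In form: [[[x, y, z], yaw], ...]. A call has exactly 10 rows; each row is the pose to reach, as a shift and turn from the pose commanded when the call began; what a row does not reach only later rows make up. A row lasts 1/12 s, in which the tool goes at most 41.7 mm and 7.16 degrees, less where a joint would pass 70% of its speed; a pose out of reach is approached as far as the arm can. A call with a gripper value outside its range is refused whole. OPENING is the finger opening in mm, from 0 to 87, set as the call begins (- or left out, the last holds). The fingers move at their own pace and stop on an object; FORCE is the grip in N (left out, the last holds). Time passes only in rows, so rows that repeat a pose let the fingers close, or fill a call up. It gives the time, the measured TCP pose, the force and the opening at its end, in the units of the state.
- robot.get_state(): the state, without advancing time (a new reading comes with each control period).
- robot.grab_frame(name): name is "scene" or "top"; returns a dict with "frame" (400x640x3 uint8, red, green, blue), "intrinsics" (3x3 intrinsics, pixels), "dist" ([k1, k2, p1, p2, k3] as OpenCV has them; the pictures are not rectified), "R" (3x3) and "t" (3): a world point X has camera coordinates R X + t. Camera axes: x right, y down, z forward; pixel columns grow to the right and rows downward; lengths in m; the calibration is good to about 2 mm. A picture is of the moment at which its call begins. There is no depth.
- robot.close_job(): hands the job in, once; it reports no verdict.
The state is a dict: "time": time; "q": joint angles; "dq": joint speeds; "effort": joint torques, N m; "tool_pos": TCP position; "ee_rot": TCP orientation; "ft_force": force on the tool from outside, world axes, zero at the start; "moment": the same for the moment, N m; "width": opening from 0.0 (shut) to 1.0 (fully open).
Only numpy, scipy, OpenCV 4.12 (cv2) and the standard library are available. Lean on these libraries where they do the work, as an engineer would, in place of code of your own. Each camera call takes 0.05 s, during which the arm holds its last target.

## Working session

There is one attempt and no reset: what is moved stays moved. The work goes in short steps, Python scripts to look and compute and a shell command to move; the robot and the scene stay as the last step left them, time stands still between calls to the robot, and variables do not carry over. Pictures are saved under pics/ and viewed, and the job is handed in when it is done.

```bash
ls; mkdir -p pics; cat > h.py <<'E'
import numpy as np,cv2
from cell import robot
def cam(n):
    return robot.grab_frame(n)
def proj(f,P):
    P=np.atleast_2d(np.array(P,float))
    rv,_=cv2.Rodrigues(np.array(f["R"],float))
    p,_=cv2.projectPoints(P,rv,np.array(f["t"],float),np.array(f["intrinsics"],float),np.array(f["dist"],float))
    return p[:,0]
def ray(f,uv,z):
    uv=np.array(uv,float).reshape(-1,1,2)
    n=cv2.undistortPoints(uv,np.array(f["intrinsics"],float),np.array(f["dist"],float))[:,0]
    R=np.array(f["R"]);t=np.array(f["t"])
    c=-R.T@t
    d=np.c_[n,np.ones(len(n))]@R
    z=np.broadcast_to(z,(len(n),))
    return c+d*((z-c[2])/d[:,2])[:,None]
def save(n,im): cv2.imwrite("pics/"+n,cv2.cvtColor(im,cv2.COLOR_RGB2BGR))
E
python3 - <<'E'
from h import *
for n in("scene","top"):
    f=cam(n);save(n+"0.png",f["frame"]);np.save(n+"0.npy",f,allow_pickle=True)
    print(n,-np.array(f["R"]).T@f["t"],np.array(f["intrinsics"])[0,0])
print(robot.get_state())
E
```

```text
pics
scene [0.94504437 0.75265356 0.8073494 ] 426.930976109181
top [0.31782724 0.02440882 1.26570302] 384.60045370928725
{'time': 0.1, 'q': array([ 1.08681431,  0.33380888,  0.03987301,  1.46613747, -0.01339888,
        1.34328127, -0.05850326]), 'dq': array([-0.00067515, -0.00254197, -0.00047092, -0.00104705, -0.00028332,
       -0.00123995, -0.00035491]), 'effort': array([ 4.96418652e-03, -6.57803035e+01,  1.34042043e+00, -4.04704499e+01,
       -5.97889535e-02,  4.10582218e-02,  3.70221733e-05]), 'tool_pos': array([ 0.24381774, -0.60212777,  0.23279066]), 'ee_rot': array([ 9.81551332e-01,  1.91197580e-01, -1.75578091e-04, -6.61641552e-04]), 'ft_force': array([ 0.54479158, -0.19416812,  0.28262668]), 'moment': array([ 0.02783606, -0.03885024,  0.01945404]), 'width': 0.9990948665748115}
```

View pics/scene0.png

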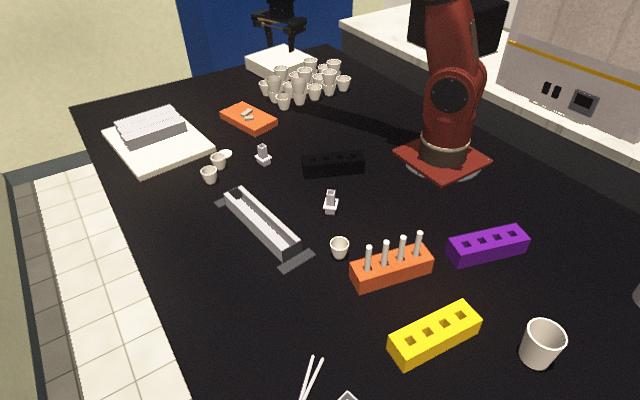

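View pics/top0.png

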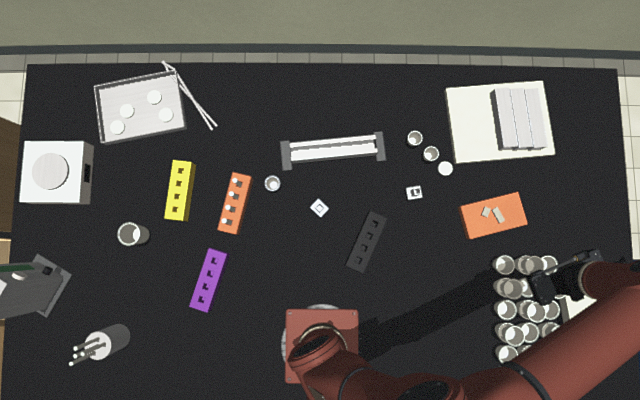

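```bash
python3 - <<'E'
from h import *
a=np.load("scene0.npy",allow_pickle=True).item();b=np.load("top0.npy",allow_pickle=True).item()
c=lambda f,x,y,w,h,s:cv2.resize(f["frame"][y:y+h,x:x+w],None,fx=s,fy=s,interpolation=cv2.INTER_CUBIC)
save("c1.png",c(a,190,90,200,150,4))
save("c2.png",c(b,260,120,200,150,4))
for n,p in dict(hA=(319,208),hB=(415,193),strut=(333,148),rack=(234,203),cup=(272,184),tray=(493,215),black=(366,242)).items(): print(n,ray(b,p,0.045)[0].round(3))
E
```

```text
hA [0.437 0.009 0.045]
hB [ 0.487 -0.299  0.045]
strut [ 0.633 -0.035  0.045]
rack [0.452 0.281 0.045]
cup [0.514 0.161 0.045]
tray [ 0.418 -0.55   0.045]
black [ 0.33  -0.14   0.045]
```

View pics/c1.png

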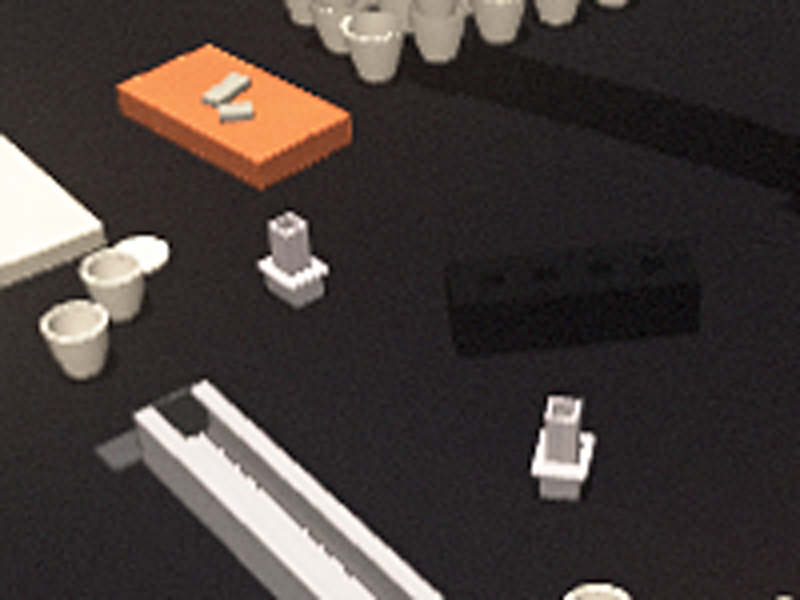

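View pics/c2.png

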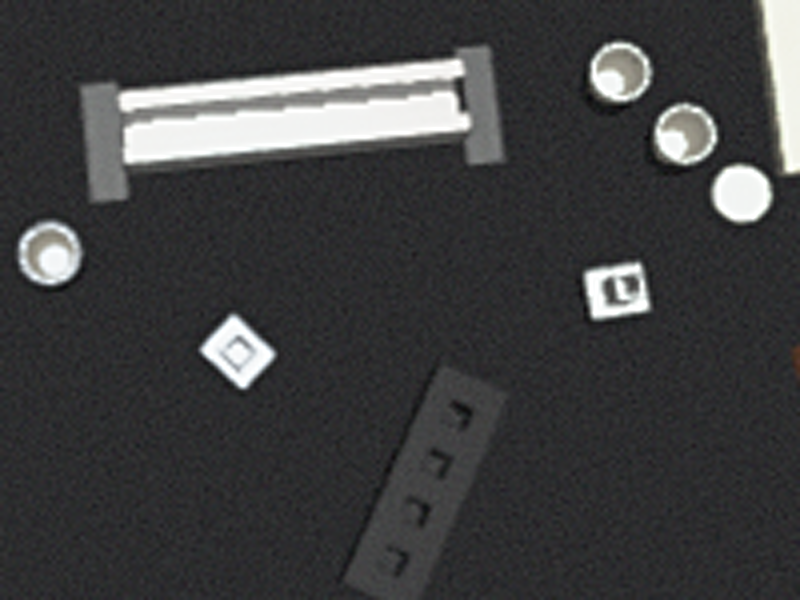

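```bash
cat >> h.py <<'E'
def blob(f,x,y,w,h,th,hi=256,s=8,chan=None):
    im=f["frame"][y:y+h,x:x+w]
    g=cv2.cvtColor(im,cv2.COLOR_RGB2GRAY) if chan is None else chan(im)
    g=cv2.GaussianBlur(cv2.resize(g,None,fx=s,fy=s,interpolation=cv2.INTER_CUBIC),(0,0),s*0.4)
    m=((g>th)&(g<hi)).astype(np.uint8)
    cs,_=cv2.findContours(m,cv2.RETR_EXTERNAL,cv2.CHAIN_APPROX_NONE)
    c=max(cs,key=cv2.contourArea)[:,0].astype(float)
    return (c+0.5)/s-0.5+[x,y],m
def rect(P):
    r=cv2.minAreaRect((P[:,:2]*1000).astype(np.float32))
    return r
E
python3 - <<'E'
from h import *
b=np.load("top0.npy",allow_pickle=True).item();a=np.load("scene0.npy",allow_pickle=True).item()
for th in(140,170):
    c,m=blob(b,270,125,130,50,th)
    print("strut",rect(ray(b,c,.045)),cv2.minAreaRect(c.astype(np.float32)))
for n,(x,y) in dict(A=(305,193),B=(402,180)).items():
  for th in(100,130,160):
    c,m=blob(b,x,y,28,28,th)
    print(n,th,rect(ray(b,c,.024)))
# rods: views
import sys
sv=np.hstack([cv2.resize(b["frame"][165:240,210:300],None,fx=5,fy=5,interpolation=cv2.INTER_CUBIC)])
save("c3.png",sv)
save("c4.png",cv2.resize(a["frame"][170:300,210:350],None,fx=5,fy=4.5,interpolation=cv2.INTER_CUBIC))
E
```

```text
strut ((623.9785766601562, -37.13946533203125), (39.024723052978516, 285.9441833496094), 6.0387749671936035) ((333.5068054199219, 150.75387573242188), (11.79784870147705, 88.12181854248047), 84.38639068603516)
strut ((623.4571533203125, -37.035003662109375), (36.01859664916992, 283.21636962890625), 6.045953750610352) ((333.4721984863281, 150.91351318359375), (10.890302658081055, 87.27549743652344), 84.38557434082031)
A 100 ((440.8822326660156, 8.99991226196289), (51.86137390136719, 43.6750602722168), 46.79767608642578)
A 130 ((440.9600524902344, 9.064140319824219), (50.11737823486328, 42.1901969909668), 47.28824234008789)
A 160 ((440.75604248046875, 9.199180603027344), (48.67401123046875, 40.490211486816406), 46.58748245239258)
B 100 ((492.8629150390625, -300.2491455078125), (43.49302291870117, 51.192630767822266), 9.571069717407227)
B 130 ((492.6951904296875, -300.2077941894531), (41.81190490722656, 49.58330154418945), 9.663010597229004)
B 160 ((492.6109924316406, -300.2320251464844), (40.18434143066406, 48.141780853271484), 9.57370662689209)
```

View pics/c3.png

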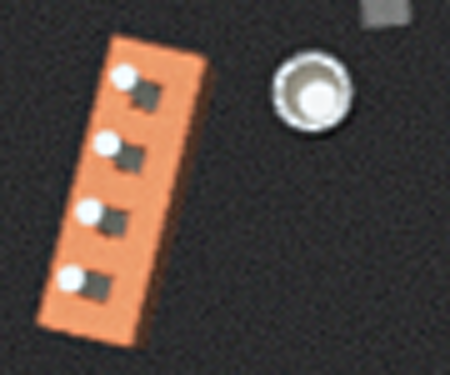

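View pics/c4.png

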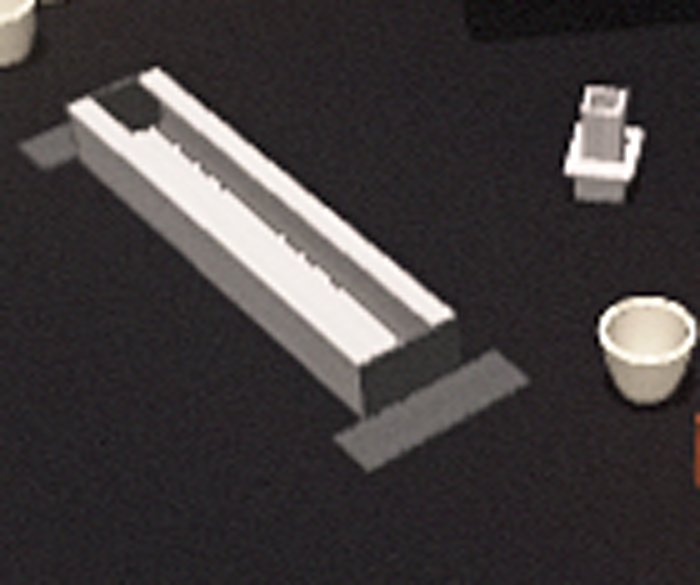

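```bash
python3 - <<'E'
from h import *
b=np.load("top0.npy",allow_pickle=True).item();a=np.load("scene0.npy",allow_pickle=True).item()
def hull(f,x,y,w,h,th,s=8,z=.045):
    g=cv2.cvtColor(f["frame"][y:y+h,x:x+w],cv2.COLOR_RGB2GRAY)
    g=cv2.GaussianBlur(cv2.resize(g,None,fx=s,fy=s,interpolation=cv2.INTER_CUBIC),(0,0),s*.3)
    m=(g>th).astype(np.uint8); n,l,st,_=cv2.connectedComponentsWithStats(m)
    m=np.isin(l,[i for i in range(1,n) if st[i,4]>400]).astype(np.uint8)
    p=np.argwhere(m)[:,::-1]; c=(cv2.convexHull(p.astype(np.int32))[:,0]+.5)/s-.5+[x,y]
    return rect(ray(f,c,z))
for th in(130,160,190): print(hull(b,288,130,92,40,th), hull(a,215,180,90,80,th+20))
for n,(x,y,w,h) in dict(B=(254,140,22,10),A=(322,186,18,10)).items():
    pass
save("c5.png",np.hstack([cv2.resize(a["frame"][138:170,248:280],None,fx=12,fy=12,interpolation=cv2.INTER_NEAREST),cv2.resize(a["frame"][184:216,314:346],None,fx=12,fy=12,interpolation=cv2.INTER_NEAREST)]))
# predicted corners in scene
for nm,c,an in(("A",(.4408,.009),47),("B",(.4927,-.3002),99.6)):
    t=np.radians(an);ex=np.array([np.cos(t),np.sin(t)]);ey=np.array([-ex[1],ex[0]])
    for hx,hy,z in((.023,.019,.024),(.011,.011,.064)):
        P=[[*(np.array(c)+sx*hx*ex+sy*hy*ey),z] for sx,sy in((1,1),(1,-1),(-1,-1),(-1,1))]
        print(nm,z,proj(a,P).round(1).tolist(),proj(b,P).round(1).tolist())
E
```

```text
((635.5023803710938, -35.759490966796875), (62.52949142456055, 287.7549743652344), 6.1879801750183105) ((635.7092895507812, -35.995819091796875), (60.57603454589844, 283.8915710449219), 6.262846946716309)
((635.4784545898438, -35.87396240234375), (60.69321060180664, 284.2275085449219), 6.115184307098389) ((635.5890502929688, -36.12287902832031), (59.059207916259766, 282.28948974609375), 6.1856207847595215)
((635.4342651367188, -35.807891845703125), (59.10488510131836, 281.8280334472656), 6.114466667175293) ((635.3417358398438, -36.021484375), (57.515098571777344, 280.133056640625), 6.153259754180908)
A 0.024 [[335.7, 209.3], [322.0, 207.9], [324.8, 197.2], [338.0, 198.6]] [[309.9, 206.9], [317.9, 198.5], [328.2, 208.1], [320.2, 216.6]]
A 0.064 [[333.5, 195.1], [325.5, 194.3], [326.8, 189.2], [334.7, 190.0]] [[314.3, 206.4], [319.1, 201.4], [324.2, 206.1], [319.4, 211.2]]
B 0.024 [[271.8, 157.0], [262.2, 161.8], [253.6, 155.7], [263.1, 151.1]] [[407.9, 199.0], [405.7, 187.7], [419.5, 185.4], [421.7, 196.8]]
B 0.064 [[266.3, 145.9], [260.7, 148.6], [256.4, 145.8], [262.1, 143.1]] [[414.2, 194.4], [412.9, 187.6], [419.7, 186.5], [421.0, 193.3]]
```

View pics/c5.png

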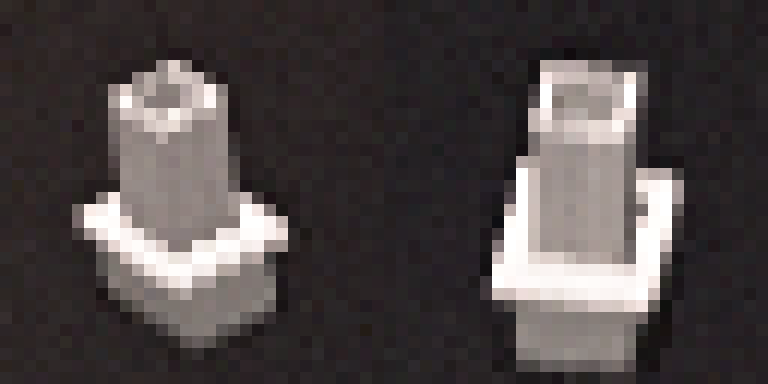

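```bash
python3 -m crank '[[[25,30,0],-2],[[52,62,-10],-4],[[80,95,-20],-6],[[108,130,-30],-8],[[136,164,-40],-10],[[164,198,-50],-12],[[192,232,-60],-12],[[218,264,-70],-12.4],[[236,286,-75],-12.4],[[249,302,-80],-12.4]]' 60 10
python3 -m crank '[[[0,0,0],0],[[0,0,0],0],[[0,0,0],0],[[0,0,0],0],[[0,0,0],0],[[0,0,0],0],[[0,0,0],0],[[0,0,0],0],[[0,0,0],0],[[0,0,0],0]]'
python3 - <<'E'
from h import *
for n in("scene","top"):
    f=cam(n);save(n+"1.png",f["frame"]);np.save(n+"1.npy",f,allow_pickle=True)
E
```

```text
time: 0.93
tool_pos: [0.495, -0.2961, 0.1526]
ee_rot: [0.996, 0.086, 0.0, -0.001]
ft_force: [0.0, 0.0, 0.1]
width: 0.693
time: 1.77
tool_pos: [0.4929, -0.3006, 0.1536]
ee_rot: [0.996, 0.084, 0.0, -0.0]
ft_force: [0.3, -1.0, -0.4]
width: 0.69
```

```bash
cat > yaw.py <<'E'
from h import *
from scipy.spatial.transform import Rotation as Ro
s=robot.get_state();M=Ro.from_quat(s["ee_rot"]).as_matrix()
print("t",round(s["time"],2),"tcp",(np.array(s["tool_pos"])*1000).round(1),"psi",round(np.degrees(np.arctan2(M[1,1],M[0,1])),2),"tilt",round(np.degrees(np.arccos(-M[2,2])),2),"F",np.round(s["ft_force"],1),"w",round(s["width"]*87,1),"q",np.round(s["q"],2))
E
python3 yaw.py
```

```text
t 1.87 tcp [ 493.  -300.5  153.6] psi -80.36 tilt 0.0 F [-0.1 -0.1  0.7] w 60.1 q [ 0.61  0.25 -0.17  1.74  0.05  1.15 -0.97]
```

View pics/scene1.png

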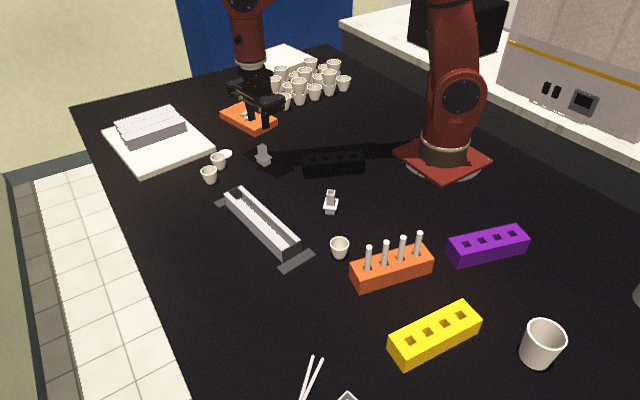

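View pics/top1.png

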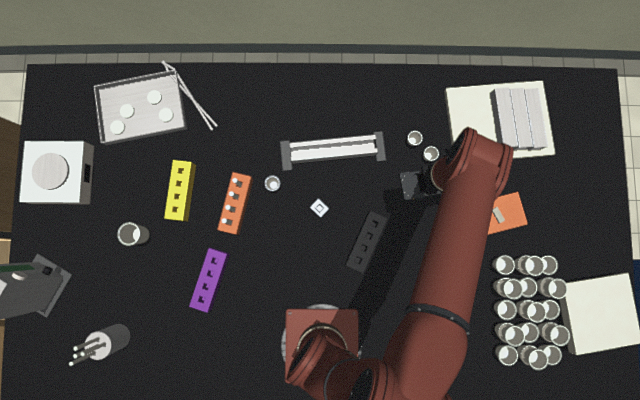

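```bash
python3 - <<'E'
from h import *
for n in("scene","top"):
    f=np.load(n+"1.npy",allow_pickle=True).item()
    print(n,proj(f,[[.493,-.3005,.1536],[.493,-.3005,.142],[.493,-.3005,.064]]).round(1).tolist(), "z1")
a=np.load("scene1.npy",allow_pickle=True).item()
save("c6.png",cv2.resize(a["frame"][50:180,190:320],None,fx=4.5,fy=4.5,interpolation=cv2.INTER_CUBIC))
E
```

```text
scene [[258.2, 120.8], [258.6, 124.1], [261.3, 145.9]] z1
top [[425.1, 186.0], [424.0, 186.6], [417.0, 190.4]] z1
```

View pics/c6.png

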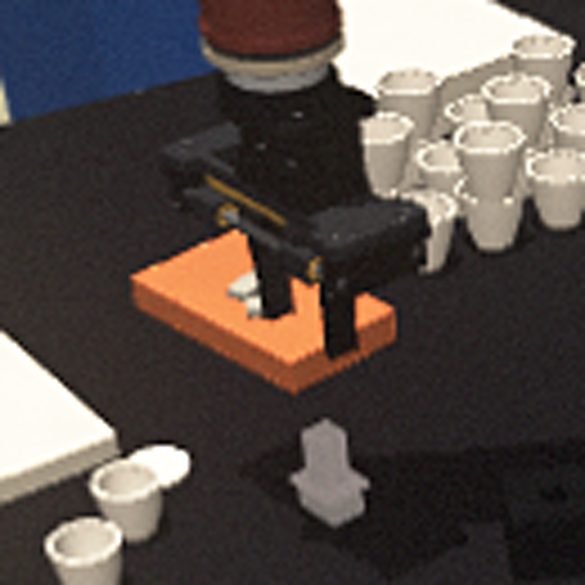

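```bash
python3 -m crank '[[[0,0,-25],0],[[0,0,-50],0],[[0,0,-75],0],[[0,0,-95],0],[[0,0,-108],0],[[0,0,-111],0],[[0,0,-111],0],[[0,0,-111],0],[[0,0,-111],0],[[0,0,-111],0]]' 60 6
python3 -m crank '[[[0,0,0],0],[[0,0,0],0],[[0,0,0],0],[[0,0,0],0],[[0,0,0],0],[[0,0,0],0],[[0,0,0],0],[[0,0,0],0],[[0,0,0],0],[[0,0,0],0]]' 10 6
python3 yaw.py
```

```text
time: 2.7
tool_pos: [0.4938, -0.3009, 0.0439]
ee_rot: [0.996, 0.084, 0.001, 0.001]
ft_force: [0.3, -0.7, -0.5]
width: 0.69
time: 3.53
tool_pos: [0.4929, -0.3004, 0.0425]
ee_rot: [0.996, 0.084, -0.0, -0.0]
ft_force: [-0.3, 0.8, -0.2]
width: 0.251
t 3.53 tcp [ 492.9 -300.4   42.5] psi -80.35 tilt 0.01 F [-0.3  0.8 -0.2] w 21.8 q [ 0.61  0.37 -0.16  1.84  0.07  0.94 -0.99]
```

```bash
python3 -m crank '[[[0,0,0],0],[[0,0,0],0],[[0,0,0],0],[[0,0,0],7],[[0,0,0],14],[[0,0,0],21],[[0,0,0],28],[[0,0,0],35],[[0,0,0],42],[[0,0,0],49]]' 60 6
python3 -m crank '[[[0,0,0],7],[[0,0,0],14],[[0,0,0],21],[[0,0,0],28],[[0,0,0],35],[[0,0,0],41],[[0,0,0],41],[[0,0,0],41],[[0,0,0],41],[[0,0,0],41]]'
python3 -m crank '[[[0,0,0],0],[[0,0,0],0],[[0,0,0],0],[[0,0,0],0],[[0,0,0],0],[[0,0,0],0],[[0,0,0],0],[[0,0,0],0],[[0,0,0],0],[[0,0,0],0]]' 10 6
python3 yaw.py
```

```text
time: 4.37
tool_pos: [0.493, -0.3005, 0.0426]
ee_rot: [0.87, 0.492, -0.0, 0.0]
ft_force: [-0.3, -1.0, -0.0]
width: 0.69
time: 5.2
tool_pos: [0.493, -0.3004, 0.0426]
ee_rot: [0.646, 0.763, -0.0, -0.0]
ft_force: [-0.2, 0.8, 0.3]
width: 0.691
time: 6.03
tool_pos: [0.493, -0.3005, 0.0426]
ee_rot: [0.645, 0.764, -0.0, -0.0]
ft_force: [0.6, -0.1, -0.7]
width: 0.251
t 6.03 tcp [ 493.  -300.5   42.6] psi 9.64 tilt 0.0 F [ 0.6 -0.1 -0.7] w 21.9 q [ 0.84  0.4  -0.44  1.83  0.21  0.96  0.48]
```

```bash
python3 -m crank '[[[0,0,0],0],[[0,0,0],0],[[0,0,15],0],[[0,0,35],0],[[0,0,55],0],[[0,0,70],0],[[12,17,75],-1],[[30,41,75],-2],[[50,69,75],-3],[[70,96,75],-3.5]]' 10 25
python3 -m crank '[[[20,27,0],0],[[40,55,0],0],[[58,80,0],0],[[70,97,0],0],[[77,106,0],0],[[79,109,0],0],[[79,109,0],0],[[79,109,0],0],[[79,109,0],0],[[79,109,0],0]]'
python3 yaw.py
python3 - <<'E'
from h import *
fs=[]
for n in("scene","top"):
    f=cam(n);save(n+"2.png",f["frame"]);np.save(n+"2.npy",f,allow_pickle=True);fs.append(f)
save("c7.png",np.hstack([cv2.resize(fs[0]["frame"][130:280,200:350],(400,400),interpolation=cv2.INTER_CUBIC),cv2.resize(fs[1]["frame"][100:250,270:420],(400,400),interpolation=cv2.INTER_CUBIC)]))
E
```

```text
time: 6.87
tool_pos: [0.5633, -0.2037, 0.1176]
ee_rot: [0.669, 0.743, -0.0, 0.0]
ft_force: [0.6, -0.4, -2.4]
width: 0.25
time: 7.7
tool_pos: [0.6414, -0.0974, 0.1176]
ee_rot: [0.669, 0.743, -0.0, 0.0]
ft_force: [-0.3, -0.1, -2.0]
width: 0.252
t 7.7 tcp [641.4 -97.4 117.6] psi 6.01 tilt 0.05 F [-0.3 -0.1 -2. ] w 21.9 q [ 0.48  0.46 -0.52  1.58  0.25  1.16  0.01]
```

View pics/c7.png

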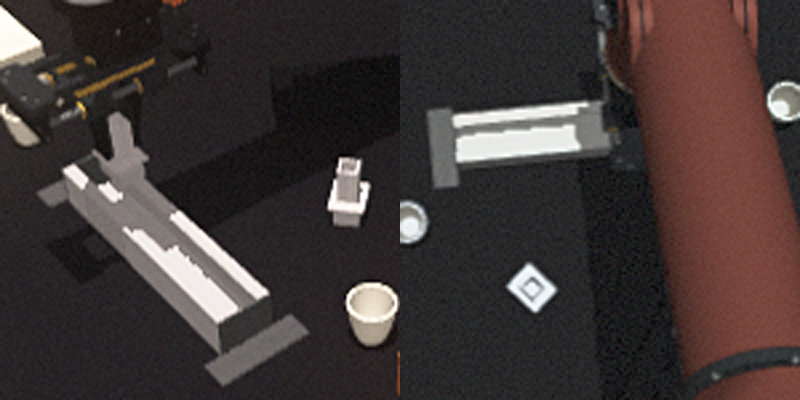

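```bash
python3 -m crank '[[[0.7,0,-8],0],[[0.7,0,-16],0],[[0.7,0,-22],0],[[0.7,0,-25],0],[[0.7,0,-28],0],[[0.7,0,-31],0],[[0.7,0,-34],0],[[0.7,0,-37],0],[[0.7,0,-37],0],[[0.7,0,-37],0]]'
python3 yaw.py
```

```text
time: 8.63
tool_pos: [0.6426, -0.0954, 0.0805]
ee_rot: [0.668, 0.744, -0.0, -0.0]
ft_force: [-0.3, 0.5, -2.1]
width: 0.25
t 8.63 tcp [642.6 -95.4  80.5] psi 6.15 tilt 0.01 F [-0.3  0.5 -2.1] w 21.7 q [ 0.47  0.5  -0.51  1.61  0.27  1.1  -0.01]
```

```bash
python3 -m crank '[[[0,0,-3],0],[[0,0,-6],0],[[0,0,-9],0],[[0,0,-11],0],[[0,0,-13],0],[[0,0,-14],0],[[0,0,-14.5],0],[[0,0,-14.5],0],[[0,0,-14.5],0],[[0,0,-14.5],0]]'
python3 yaw.py
```

```text
time: 9.47
tool_pos: [0.6426, -0.0955, 0.0666]
ee_rot: [0.668, 0.744, -0.0, 0.0]
ft_force: [-4.9, 0.3, 4.9]
width: 0.253
t 9.47 tcp [642.6 -95.5  66.6] psi 6.15 tilt 0.01 F [-4.9  0.3  4.9] w 22.0 q [ 0.47  0.52 -0.51  1.62  0.28  1.08 -0.01]
```

```bash
python3 -m crank '[[[-0.5,0,0.7],0],[[-0.5,0,0.7],-7],[[-0.5,0,0.7],-14],[[-0.5,0,0.7],-21],[[-0.5,0,0.7],-28],[[-0.5,0,0.7],-35],[[-0.5,0,0.7],-42],[[-0.5,0,0.7],-49],[[-0.5,0,0.7],-56],[[-0.5,0,0.7],-63]]'
python3 yaw.py
python3 -m crank '[[[0,0,0],-7],[[0,0,0],-14],[[0,0,0],-21],[[0,0,0],-27],[[0,0,0],-27],[[0,0,0],-27],[[0,0,-0.5],-27],[[0,0,-0.5],-27],[[0,0,-0.5],-27],[[0,0,-0.5],-27]]'
python3 yaw.py
```

```text
time: 10.3
tool_pos: [0.6424, -0.0952, 0.0666]
ee_rot: [0.959, 0.282, 0.0, -0.0]
ft_force: [0.5, 0.4, -2.5]
width: 0.253
t 10.3 tcp [642.4 -95.2  66.6] psi -57.19 tilt 0.04 F [ 0.5  0.4 -2.5] w 22.0 q [ 0.31  0.48 -0.3   1.63  0.16  1.05 -1.03]
time: 11.13
tool_pos: [0.6423, -0.0953, 0.0665]
ee_rot: [0.999, 0.054, 0.0, -0.0]
ft_force: [-2.2, 1.3, 3.7]
width: 0.251
t 11.13 tcp [642.3 -95.3  66.5] psi -83.78 tilt 0.03 F [-2.2  1.3  3.7] w 21.9 q [ 0.24  0.47 -0.21  1.64  0.11  1.05 -1.46]
```

```bash
python3 -m crank '[[[0,0,0],0],[[0,0,0],0],[[0,0,0],0],[[0,0,20],0],[[0,0,45],0],[[0,0,70],0],[[0,0,85],0],[[-20,0,85],0],[[-55,0,85],0],[[-90,-15,85],0]]' 60 10
python3 -m crank '[[[-30,-15,0],0],[[-60,-30,0],0],[[-80,-45,0],0],[[-90,-60,0],0],[[-100,-80,0],0],[[-100,-90,0],0],[[-100,-90,0],0],[[-100,-90,0],0],[[-100,-90,0],0],[[-100,-90,0],0]]'
python3 yaw.py
python3 - <<'E'
from h import *
fs=[]
for n in("scene","top"):
    f=cam(n);save(n+"3.png",f["frame"]);np.save(n+"3.npy",f,allow_pickle=True);fs.append(f)
save("c8.png",np.hstack([cv2.resize(fs[0]["frame"][130:280,200:350],(400,400),interpolation=cv2.INTER_CUBIC),cv2.resize(fs[1]["frame"][100:250,270:420],(400,400),interpolation=cv2.INTER_CUBIC)]))
b=fs[1]
for th in(100,130,160):
    c,m=blob(b,300,188,38,38,th)
    print(th,rect(ray(b,c,.024)))
E
```

```text
time: 11.97
tool_pos: [0.5519, -0.1072, 0.1511]
ee_rot: [0.998, 0.056, 0.0, -0.001]
ft_force: [0.5, -1.0, -0.1]
width: 0.683
time: 12.8
tool_pos: [0.4529, -0.1991, 0.1511]
ee_rot: [0.999, 0.055, -0.0, -0.0]
ft_force: [-0.1, 0.2, 0.8]
width: 0.688
t 12.8 tcp [ 452.9 -199.1  151.1] psi -83.74 tilt 0.03 F [-0.1  0.2  0.8] w 59.9 q [ 0.46  0.09 -0.14  1.93  0.01  1.12 -1.15]
100 ((440.7648620605469, 9.125980377197266), (51.042144775390625, 43.02629852294922), 46.25821304321289)
130 ((440.74786376953125, 9.13741683959961), (49.328582763671875, 41.296478271484375), 46.25520324707031)
160 ((440.93499755859375, 9.084482192993164), (47.799903869628906, 39.88798904418945), 47.33871078491211)
```

View pics/c8.png

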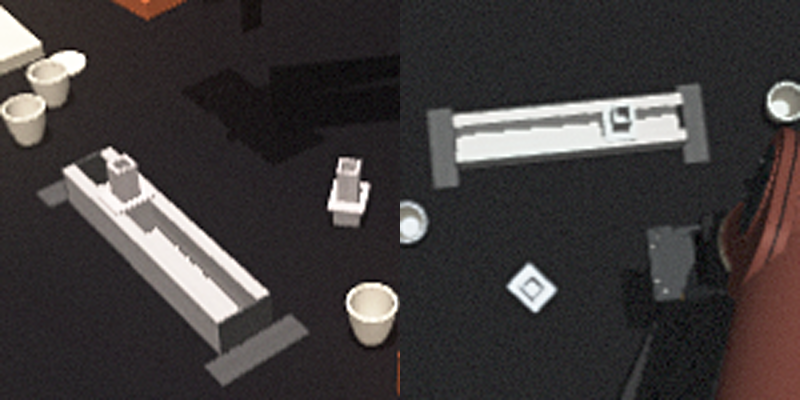

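View pics/scene3.png

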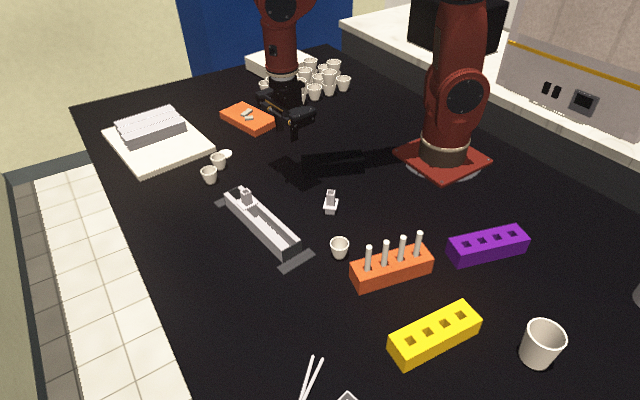

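```bash
python3 -m crank '[[[-1,20,0],5],[[-3,45,0],10],[[-5,75,0],15],[[-6,105,0],20],[[-8,135,0],25],[[-9,160,0],30],[[-10,180,0],35],[[-11,195,0],40],[[-12,204,0],40.4],[[-12,208,0],40.4]]'
python3 -m crank '[[[0,0,0],0],[[0,0,-20],0],[[0,0,-40],0],[[0,0,-60],0],[[0,0,-80],0],[[0,0,-95],0],[[0,0,-105],0],[[0,0,-108],0],[[0,0,-108.5],0],[[0,0,-108.5],0]]'
python3 yaw.py
python3 -m crank '[[[0,0,0],0],[[0,0,0],0],[[0,0,0],0],[[0,0,0],0],[[0,0,0],0],[[0,0,0],0],[[0,0,0],0],[[0,0,0],0],[[0,0,0],0],[[0,0,0],0]]' 10 6
python3 yaw.py
```

```text
time: 13.73
tool_pos: [0.4401, 0.0091, 0.1513]
ee_rot: [0.919, 0.395, 0.0, -0.0]
ft_force: [1.0, -0.3, -0.3]
width: 0.689
time: 14.57
tool_pos: [0.4406, 0.0073, 0.0433]
ee_rot: [0.919, 0.395, 0.0, 0.0]
ft_force: [-0.6, -0.8, 0.4]
width: 0.69
t 14.57 tcp [440.6   7.3  43.3] psi -43.51 tilt 0.03 F [-0.6 -0.8  0.4] w 60.0 q [ 0.23  0.14 -0.37  2.15  0.06  0.87 -0.93]
time: 15.4
tool_pos: [0.4401, 0.0076, 0.0428]
ee_rot: [0.919, 0.395, -0.0, -0.0]
ft_force: [-0.9, 0.4, 2.4]
width: 0.248
t 15.4 tcp [440.1   7.6  42.8] psi -43.46 tilt 0.01 F [-0.9  0.4  2.4] w 21.6 q [ 0.23  0.14 -0.37  2.15  0.06  0.87 -0.93]
```

```bash
python3 -m crank '[[[0,0,0],0],[[0,0,0],0],[[0,0,0],0],[[0,0,0],7],[[0,0,0],14],[[0,0,0],21],[[0,0,0],28],[[0,0,0],35],[[0,0,0],42],[[0,0,0],49]]' 60 6
python3 -m crank '[[[0,0,0],7],[[0,0,0],14],[[0,0,0],21],[[0,0,0],28],[[0,0,0],35],[[0,0,0],41],[[0,0,0],41],[[0,0,0],41],[[0,0,0],41],[[0,0,0],41]]'
python3 -m crank '[[[0,0,0],0],[[0,0,0],0],[[0,0,0],0],[[0,0,0],0],[[0,0,0],0],[[0,0,0],0],[[0,0,0],0],[[0,0,0],0],[[0,0,0],0],[[0,0,0],0]]' 10 6
python3 yaw.py
```

```text
time: 16.23
tool_pos: [0.4402, 0.0075, 0.0427]
ee_rot: [0.67, 0.743, -0.0, 0.0]
ft_force: [0.6, -0.4, -0.8]
width: 0.685
time: 17.07
tool_pos: [0.4402, 0.0075, 0.0427]
ee_rot: [0.371, 0.928, -0.0, -0.0]
ft_force: [0.0, -0.2, -0.2]
width: 0.691
time: 17.9
tool_pos: [0.4402, 0.0076, 0.0427]
ee_rot: [0.37, 0.929, 0.0, 0.0]
ft_force: [-0.0, 0.8, -0.5]
width: 0.251
t 17.9 tcp [440.2   7.6  42.7] psi 46.55 tilt 0.0 F [-0.   0.8 -0.5] w 21.8 q [ 0.36  0.15 -0.51  2.14  0.09  0.87  0.61]
```

```bash
python3 -m crank '[[[0,0,0],0],[[0,0,0],0],[[0,0,15],0],[[0,0,35],0],[[0,0,55],0],[[0,0,70],5],[[10,1,75],12],[[30,3,75],19],[[55,5,75],26],[[80,7,75],33]]' 10 25
python3 -m crank '[[[25,2,0],6],[[50,5,0],12],[[75,7,0],16],[[95,8,0],16.6],[[105,9,0],16.6],[[109,9,0],16.6],[[109,9,0],16.6],[[109,9,0],16.6],[[109,9,0],16.6],[[109,9,0],16.6]]'
python3 yaw.py
python3 - <<'E'
from h import *
fs=[]
for n in("scene","top"):
    f=cam(n);np.save(n+"4.npy",f,allow_pickle=True);fs.append(f)
save("c9.png",np.hstack([cv2.resize(fs[0]["frame"][130:280,200:350],(400,400),interpolation=cv2.INTER_CUBIC),cv2.resize(fs[1]["frame"][100:250,270:420],(400,400),interpolation=cv2.INTER_CUBIC)]))
E
```

```text
time: 18.73
tool_pos: [0.5208, 0.0143, 0.1179]
ee_rot: [0.088, 0.996, -0.0, 0.0]
ft_force: [0.1, 0.1, -1.4]
width: 0.25
time: 19.57
tool_pos: [0.6285, 0.0234, 0.118]
ee_rot: [-0.054, 0.999, -0.0, -0.0]
ft_force: [-0.4, -0.8, -0.7]
width: 0.251
t 19.57 tcp [628.5  23.4 118. ] psi 96.14 tilt 0.03 F [-0.4 -0.8 -0.7] w 21.8 q [ 0.32  0.43 -0.54  1.63  0.24  1.15  1.39]
```

View pics/c9.png

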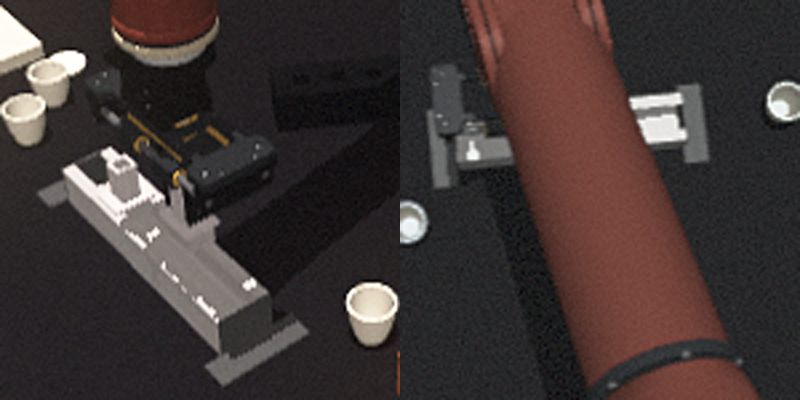

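```bash
python3 -m crank '[[[0,0,-8],0],[[0,0,-16],0],[[0,0,-22],0],[[0,0,-25],0],[[0,0,-28],0],[[0,0,-31],0],[[0,0,-34],0],[[0,0,-37],0],[[0,0,-37],0],[[0,0,-37],0]]'
python3 yaw.py
```

```text
time: 20.5
tool_pos: [0.6291, 0.0235, 0.0806]
ee_rot: [-0.054, 0.999, -0.0, -0.0]
ft_force: [-0.4, -0.9, -0.2]
width: 0.249
t 20.5 tcp [629.1  23.5  80.6] psi 96.15 tilt 0.01 F [-0.4 -0.9 -0.2] w 21.7 q [ 0.31  0.47 -0.53  1.66  0.26  1.08  1.38]
```

```bash
python3 -m crank '[[[0,0,-3],0],[[0,0,-6],0],[[0,0,-9],0],[[0,0,-11],0],[[0,0,-13],0],[[0,0,-13.7],0],[[0,0,-14],0],[[0,0,-14],0],[[0,0,-14],0],[[0,0,-14],0]]'
python3 yaw.py
```

```text
time: 21.33
tool_pos: [0.6293, 0.0236, 0.0669]
ee_rot: [-0.054, 0.999, -0.0, 0.0]
ft_force: [-1.2, -0.1, 0.6]
width: 0.248
t 21.33 tcp [629.3  23.6  66.9] psi 96.15 tilt 0.01 F [-1.2 -0.1  0.6] w 21.6 q [ 0.3   0.48 -0.53  1.67  0.27  1.06  1.37]
```

Seated with almost no load; now the quarter turn.

```bash
python3 -m crank '[[[0,0,0.3],0],[[0,0,0.3],-7],[[0,0,0.3],-14],[[0,0,0.3],-21],[[0,0,0.3],-28],[[0,0,0.3],-35],[[0,0,0.3],-42],[[0,0,0.3],-49],[[0,0,0.3],-56],[[0,0,0.3],-63]]'
python3 -m crank '[[[0,0,0],-7],[[0,0,0],-14],[[0,0,0],-21],[[0,0,0],-27],[[0,0,0],-27],[[0,0,0],-27],[[0,0,-0.5],-27],[[0,0,-0.5],-27],[[0,0,-0.5],-27],[[0,0,-0.5],-27]]'
python3 yaw.py
python3 -m crank '[[[0,0,0],0],[[0,0,0],0],[[0,0,0],0],[[0,0,20],0],[[0,0,45],0],[[0,0,70],0],[[0,0,85],0],[[-20,0,85],0],[[-55,0,85],0],[[-90,-15,85],0]]' 60 10
python3 -m crank '[[[-30,-25,0],0],[[-60,-50,0],0],[[-80,-80,0],0],[[-90,-110,0],0],[[-90,-140,0],0],[[-90,-170,0],0],[[-90,-190,0],0],[[-90,-200,0],0],[[-90,-200,0],0],[[-90,-200,0],0]]'
python3 yaw.py
python3 - <<'E'
from h import *
fs=[]
for n in("scene","top"):
    f=cam(n);np.save(n+"5.npy",f,allow_pickle=True);fs.append(f);save(n+"5.png",f["frame"])
save("c10.png",np.hstack([cv2.resize(fs[0]["frame"][170:270,205:305],(400,400),interpolation=cv2.INTER_CUBIC),cv2.resize(fs[1]["frame"][100:210,275:385],(400,400),interpolation=cv2.INTER_CUBIC)]))
E
```

```text
time: 22.17
tool_pos: [0.6292, 0.0236, 0.067]
ee_rot: [0.479, 0.878, 0.0, -0.0]
ft_force: [-0.7, -0.3, -1.3]
width: 0.253
time: 23.0
tool_pos: [0.6293, 0.0236, 0.0668]
ee_rot: [0.668, 0.744, 0.0, -0.0]
ft_force: [-1.9, 0.9, 3.7]
width: 0.251
t 23.0 tcp [629.3  23.6  66.8] psi 6.2 tilt 0.02 F [-1.9  0.9  3.7] w 21.8 q [ 0.08  0.44 -0.23  1.69  0.11  1.03 -0.09]
time: 23.83
tool_pos: [0.5385, 0.0115, 0.1514]
ee_rot: [0.667, 0.745, 0.001, -0.0]
ft_force: [0.0, 0.6, 1.3]
width: 0.69
time: 24.67
tool_pos: [0.4493, -0.1906, 0.1514]
ee_rot: [0.668, 0.744, 0.0, -0.0]
ft_force: [0.8, 1.1, -0.4]
width: 0.687
t 24.67 tcp [ 449.3 -190.6  151.4] psi 6.15 tilt 0.04 F [ 0.8  1.1 -0.4] w 59.7 q [ 0.37  0.07 -0.07  1.95  0.    1.12  0.41]
```

View pics/c10.png

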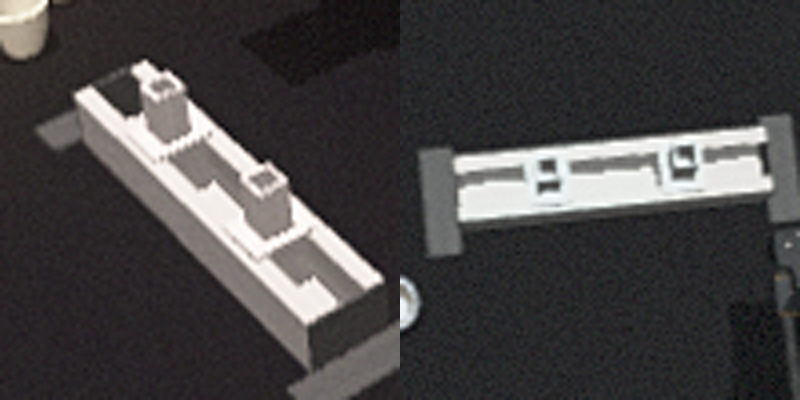

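View pics/scene5.png

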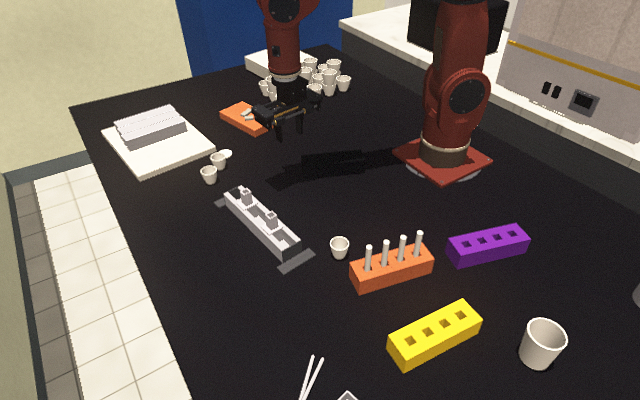

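View pics/top5.png

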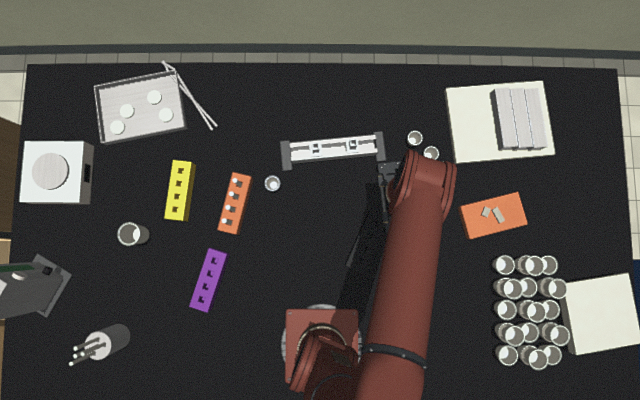

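```bash
python3 - <<'E'
from h import *
b=np.load("top5.npy",allow_pickle=True).item();a=np.load("scene5.npy",allow_pickle=True).item()
# rack top: orange
def och(im): 
    i=im.astype(int); return np.clip(i[...,0]-i[...,2],0,255).astype(np.uint8)
for th in (80,100,120):
    c,m=blob(b,210,165,48,75,th,chan=och); h=cv2.convexHull(c.astype(np.float32))[:,0]
    print("rack",rect(ray(b,h,.05)))
x,y,w,h=212,168,40,68;s=8
im=cv2.resize(b["frame"][y:y+h,x:x+w],None,fx=s,fy=s,interpolation=cv2.INTER_CUBIC)
for th in(150,180):
    m=(im.min(axis=2)>th).astype(np.uint8)
    n,l,st,ce=cv2.connectedComponentsWithStats(m)
    for i in range(1,n):
        if st[i,4]>300:
            p=(ce[i]+.5)/s-.5+[x,y]; print(p.round(2),st[i,2:]/s,ray(b,p,.12)[0].round(4))
save("c11.png",np.hstack([cv2.resize(a["frame"][215:305,335:455],(560,420),interpolation=cv2.INTER_CUBIC),cv2.resize(im,(240,420))]))
E
```

```text
rack ((452.5643310546875, 280.344970703125), (62.41621780395508, 191.27023315429688), 76.8508529663086)
rack ((452.5370788574219, 280.4264831542969), (60.116310119628906, 189.48512268066406), 76.7509994506836)
rack ((452.4618225097656, 280.58123779296875), (57.283756256103516, 187.16793823242188), 76.73223876953125)
[234.32 179.85] [  5.5    5.25 175.5 ] [0.5139 0.2664 0.12  ]
[230.83 193.25] [  5.375   5.25  177.25 ] [0.473  0.2758 0.12  ]
[227.29 206.81] [  5.5     5.5   183.625] [0.432  0.2853 0.12  ]
[223.6  220.22] [  5.375   5.375 186.   ] [0.3916 0.2952 0.12  ]
[234.31 179.87] [  4.875   4.875 137.75 ] [0.5139 0.2664 0.12  ]
[230.85 193.27] [  4.75    4.625 141.75 ] [0.473  0.2758 0.12  ]
[227.29 206.83] [  4.75    5.    145.875] [0.4319 0.2853 0.12  ]
[223.62 220.23] [  4.875   4.75  149.375] [0.3916 0.2952 0.12  ]
```

View pics/c11.png

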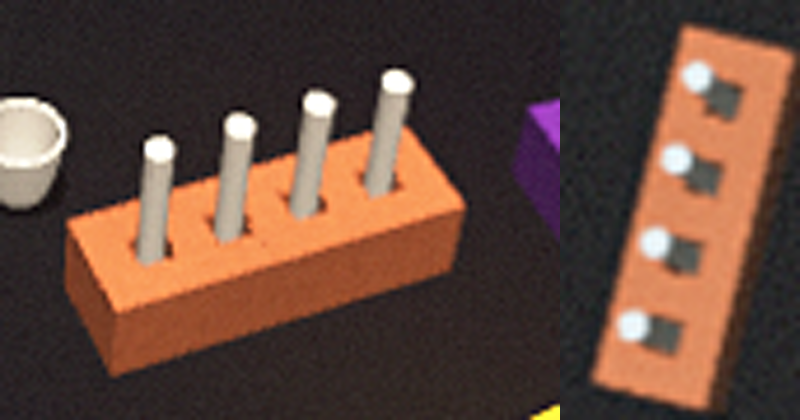

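```bash
python3 -m crank '[[[0,15,20],5],[[0,40,40],12],[[5,75,50],19],[[10,110,50],26],[[15,145,50],33],[[20,180,50],40],[[25,215,50],47],[[30,250,50],54],[[35,285,50],61],[[40,315,50],68]]' 40 10
python3 -m crank '[[[10,35,0],2.6],[[15,70,0],2.6],[[20,100,0],2.6],[[23,125,0],2.6],[[25,137,0],2.6],[[25,142,0],2.6],[[25,142,0],2.6],[[25,142,0],2.6],[[25,142,0],2.6],[[25,142,0],2.6]]'
python3 -m crank '[[[0,0,0],0],[[0,0,0],0],[[0,0,0],0],[[0,0,0],0],[[0,0,0],0],[[0,0,0],0],[[0,0,0],0],[[0,0,0],0],[[0,0,0],0],[[0,0,0],0]]'
python3 yaw.py
python3 - <<'E'
from h import *
a=cam("scene");b=cam("top")
save("c12.png",np.hstack([cv2.resize(a["frame"][150:290,335:475],(400,400),interpolation=cv2.INTER_CUBIC),cv2.resize(b["frame"][130:250,190:310],(400,400),interpolation=cv2.INTER_CUBIC)]))
E
```

```text
time: 25.6
tool_pos: [0.4882, 0.1278, 0.2018]
ee_rot: [0.133, 0.991, 0.0, 0.0]
ft_force: [0.8, 0.4, 0.4]
width: 0.461
time: 26.43
tool_pos: [0.5145, 0.264, 0.2017]
ee_rot: [0.116, 0.993, -0.0, 0.0]
ft_force: [-0.4, -1.0, 0.0]
width: 0.458
time: 27.27
tool_pos: [0.5141, 0.2656, 0.2015]
ee_rot: [0.115, 0.993, -0.0, -0.0]
ft_force: [-0.8, 0.4, -0.8]
width: 0.461
t 27.27 tcp [514.1 265.6 201.5] psi 76.75 tilt 0.01 F [-0.8  0.4 -0.8] w 40.1 q [-0.14  0.25 -0.49  1.67  0.12  1.26  0.69]
```

View pics/c12.png

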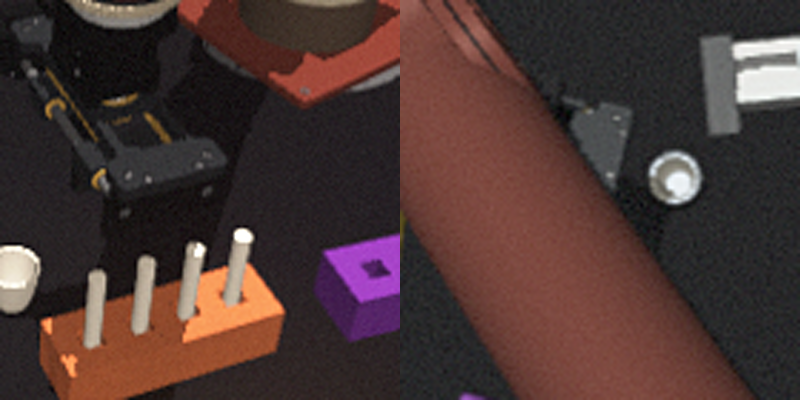

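```bash
python3 -m crank '[[[0,0.6,-20],0],[[0,0.6,-45],0],[[0,0.6,-65],0],[[0,0.6,-80],0],[[0,0.6,-95],0],[[0,0.6,-105],0],[[0,0.6,-110],0],[[0,0.6,-111.5],0],[[0,0.6,-111.5],0],[[0,0.6,-111.5],0]]'
python3 yaw.py
python3 -m crank '[[[0,0,0],0],[[0,0,0],0],[[0,0,0],0],[[0,0,0],0],[[0,0,0],0],[[0,0,0],0],[[0,0,0],0],[[0,0,0],0],[[0,0,0],0],[[0,0,0],0]]' 4 12
python3 yaw.py
```

```text
time: 28.2
tool_pos: [0.5146, 0.2664, 0.0909]
ee_rot: [0.115, 0.993, 0.0, 0.0]
ft_force: [-0.8, -0.4, 1.2]
width: 0.454
t 28.2 tcp [514.6 266.4  90.9] psi 76.74 tilt 0.07 F [-0.8 -0.4  1.2] w 39.5 q [-0.16  0.35 -0.47  1.78  0.18  1.05  0.64]
time: 29.03
tool_pos: [0.5143, 0.2662, 0.0902]
ee_rot: [0.115, 0.993, 0.0, 0.0]
ft_force: [0.0, -0.0, 1.5]
width: 0.153
t 29.03 tcp [514.3 266.2  90.2] psi 76.74 tilt 0.01 F [ 0.  -0.   1.5] w 13.3 q [-0.16  0.35 -0.47  1.78  0.18  1.05  0.64]
```

```bash
python3 -m crank '[[[0,0,0],0],[[0,0,0],0],[[0,0,10],0],[[0,0,25],0],[[0,0,45],0],[[0,0,65],0],[[0,0,85],0],[[0,0,105],0],[[0,0,112],0],[[0,0,112],0]]' 4 20
python3 yaw.py
python3 -m crank '[[[5,-15,0],0],[[16,-40,0],0],[[28,-70,0],0],[[40,-105,0],0],[[53,-140,0],0],[[66,-175,0],0],[[78,-210,0],0],[[90,-245,0],0],[[102,-280,0],0],[[112,-310,0],0]]'
python3 -m crank '[[[8,-25,0],0],[[14,-42,0],0],[[16,-50,0],0],[[16,-52,0],0],[[16,-52,0],0],[[16,-52,0],0],[[16,-52,0],0],[[16,-52,0],0],[[16,-52,0],0],[[16,-52,0],0]]'
python3 yaw.py
python3 - <<'E'
from h import *
a=cam("scene");b=cam("top")
np.save("scene6.npy",a,allow_pickle=True);np.save("top6.npy",b,allow_pickle=True)
save("c13.png",np.hstack([cv2.resize(a["frame"][110:260,190:340],(400,400),interpolation=cv2.INTER_CUBIC),cv2.resize(b["frame"][90:210,280:400],(400,400),interpolation=cv2.INTER_CUBIC)]))
E
```

```text
time: 29.87
tool_pos: [0.515, 0.2668, 0.2042]
ee_rot: [0.115, 0.993, 0.001, 0.001]
ft_force: [-0.0, -0.3, -0.2]
width: 0.152
t 29.87 tcp [515.  266.8 204.2] psi 76.75 tilt 0.2 F [-0.  -0.3 -0.2] w 13.3 q [-0.14  0.25 -0.49  1.66  0.12  1.26  0.69]
time: 30.7
tool_pos: [0.6259, -0.0469, 0.2003]
ee_rot: [0.116, 0.993, -0.0, -0.001]
ft_force: [-0.3, 0.2, -1.5]
width: 0.153
time: 31.53
tool_pos: [0.6421, -0.0952, 0.2022]
ee_rot: [0.115, 0.993, -0.0, 0.0]
ft_force: [-0.3, 0.5, -0.6]
width: 0.153
t 31.53 tcp [642.1 -95.2 202.2] psi 76.79 tilt 0.01 F [-0.3  0.5 -0.6] w 13.3 q [ 0.29  0.36 -0.27  1.5   0.1   1.29  1.35]
```

View pics/c13.png

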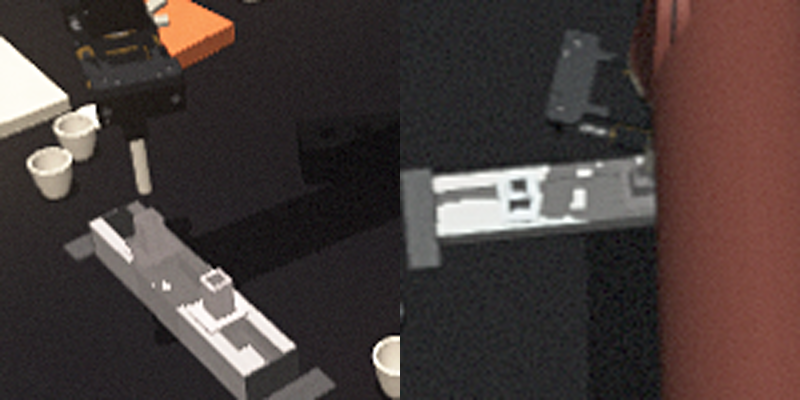

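```bash
cat > rodchk.py <<'E'
from h import *
import sys
def rodchk(a,X,Y,zt):
    P=proj(a,[[X,Y,z] for z in (zt-.02,zt-.04,zt-.06)])
    g=a["frame"].min(axis=2).astype(int)
    for (u,v),z in zip(P,(zt-.02,zt-.04,zt-.06)):
        r=int(round(v)); xs=np.arange(int(u)-9,int(u)+10); row=g[r-1:r+2,xs].mean(0)
        print("z",round(z,3),"pred",u.round(1),v.round(1),row.astype(int))
E
python3 - <<'E'
from rodchk import *
a=np.load("scene6.npy",allow_pickle=True).item()
rodchk(a,.6421,-.0952,.2022)
print(proj(a,[[.6423,-.0953,.088],[.6421,-.0952,.122]]))
save("c14.png",cv2.resize(a["frame"][155:215,220:280],(600,600),interpolation=cv2.INTER_NEAREST))
E
```

```text
z 0.182 pred 240.5 162.3 [39 37 36 36 38 36 24 29 60 70 73 92 82 34 31 39 36 36 33]
z 0.162 pred 241.6 168.7 [ 36  38  39  40  36  36  37  68 155 157 155 143 123  45  34  36  32  35
  32]
z 0.142 pred 242.6 175.0 [ 39  39  38  37  40  36  35  66 155 159 152 143 118  38  30  38  33  39
  38]
[[245.15171223 191.3147752 ]
 [243.59333252 181.21171022]]
```

View pics/c14.png

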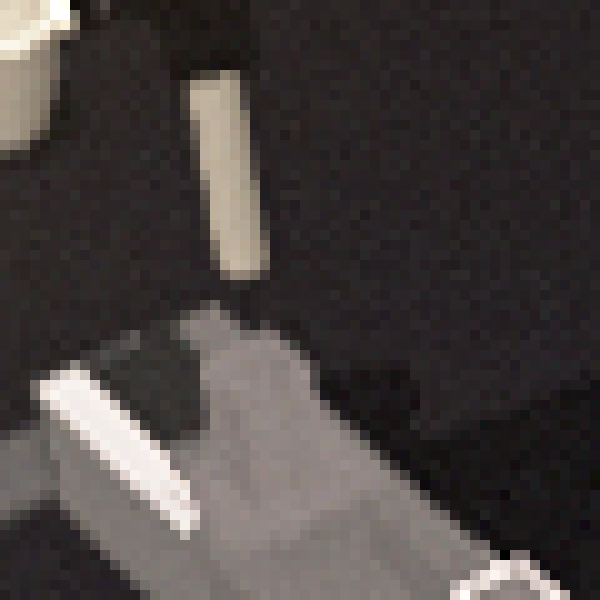

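```bash
python3 -m crank '[[[0,0,-10],0],[[0,0,-20],0],[[0,0,-28],0],[[0,0,-32],0],[[0,0,-35],0],[[0,0,-38],0],[[0,0,-41],0],[[0,0,-44],0],[[0,0,-44],0],[[0,0,-44],0]]'
python3 yaw.py
```

```text
time: 32.47
tool_pos: [0.6419, -0.0958, 0.1576]
ee_rot: [0.115, 0.993, -0.0, -0.0]
ft_force: [0.5, -0.3, -0.9]
width: 0.154
t 32.47 tcp [641.9 -95.8 157.6] psi 76.75 tilt 0.04 F [ 0.5 -0.3 -0.9] w 13.4 q [ 0.29  0.39 -0.27  1.55  0.11  1.21  1.34]
```

Rod tip is inside the tube (11 mm) without contact. Continue.

```bash
python3 -m crank '[[[0,0,-5],0],[[0,0,-10],0],[[0,0,-15],0],[[0,0,-19],0],[[0,0,-23],0],[[0,0,-26],0],[[0,0,-28],0],[[0,0,-29],0],[[0,0,-29],0],[[0,0,-29],0]]'
python3 yaw.py
```

```text
time: 33.3
tool_pos: [0.6422, -0.0959, 0.1291]
ee_rot: [0.115, 0.993, -0.0, -0.0]
ft_force: [0.1, 0.2, 0.2]
width: 0.157
t 33.3 tcp [642.2 -95.9 129.1] psi 76.74 tilt 0.01 F [0.1 0.2 0.2] w 13.7 q [ 0.28  0.42 -0.27  1.58  0.12  1.16  1.33]
```

```bash
python3 -m crank '[[[0,0,-0.5],0],[[0,0,-0.9],0],[[0,0,-1.2],0],[[0,0,-1.2],0],[[0,0,-1.2],0],[[0,0,-1.2],0],[[0,0,-1.2],0],[[0,0,-1.2],0],[[0,0,-1.2],0],[[0,0,-1.2],0]]'
python3 yaw.py
python3 -m crank '[[[0,0,0],0],[[0,0,0],0],[[0,0,0],0],[[0,0,0],0],[[0,0,15],0],[[0,0,35],0],[[0,0,55],0],[[0,0,70],0],[[0,0,75],0],[[0,0,75],0]]' 40
python3 -m crank '[[[-15,20,0],0],[[-35,50,0],0],[[-60,80,0],0],[[-80,110,0],0],[[-95,145,0],0],[[-110,180,0],0],[[-125,215,0],0],[[-140,250,0],0],[[-155,285,0],0],[[-165,320,0],0]]'
python3 yaw.py
python3 - <<'E'
from h import *
a=cam("scene");b=cam("top")
np.save("scene7.npy",a,allow_pickle=True);np.save("top7.npy",b,allow_pickle=True)
save("scene7.png",a["frame"])
save("c15.png",np.hstack([cv2.resize(a["frame"][150:250,200:300],(400,400),interpolation=cv2.INTER_CUBIC),cv2.resize(b["frame"][90:210,280:400],(400,400),interpolation=cv2.INTER_CUBIC)]))
E
```

```text
time: 34.13
tool_pos: [0.6423, -0.0959, 0.1281]
ee_rot: [0.115, 0.993, -0.0, 0.0]
ft_force: [-0.3, -0.6, 3.4]
width: 0.155
t 34.13 tcp [642.3 -95.9 128.1] psi 76.74 tilt 0.03 F [-0.3 -0.6  3.4] w 13.5 q [ 0.28  0.42 -0.27  1.58  0.12  1.16  1.33]
time: 34.97
tool_pos: [0.6428, -0.0959, 0.2041]
ee_rot: [0.115, 0.993, -0.0, 0.001]
ft_force: [0.6, 0.6, -0.2]
width: 0.458
time: 35.8
tool_pos: [0.475, 0.2254, 0.2016]
ee_rot: [0.115, 0.993, -0.001, -0.001]
ft_force: [0.7, 1.0, -0.1]
width: 0.463
t 35.8 tcp [475.  225.4 201.6] psi 76.76 tilt 0.1 F [ 0.7  1.  -0.1] w 40.3 q [-0.05  0.14 -0.51  1.79  0.07  1.24  0.75]
```

View pics/c15.png

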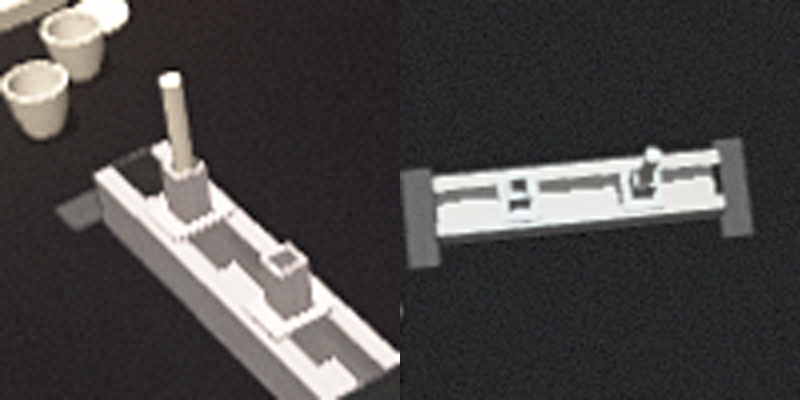

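View pics/scene7.png

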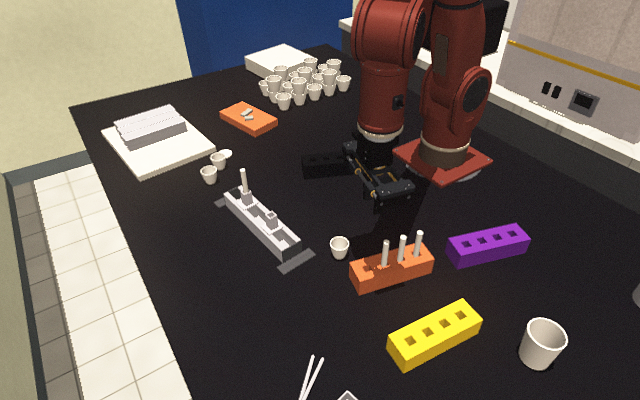

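```bash
python3 -m crank '[[[-1,15,0],0],[[-2,35,0],0],[[-2,47,0],0],[[-2,50.4,0],0],[[-2,50.4,0],0],[[-2,50.4,0],0],[[-2,50.4,0],0],[[-2,50.4,0],0],[[-2,50.4,0],0],[[-2,50.4,0],0]]'
python3 yaw.py
```

```text
time: 36.73
tool_pos: [0.4754, 0.274, 0.2029]
ee_rot: [0.116, 0.993, -0.0, 0.0]
ft_force: [0.5, -0.0, -0.8]
width: 0.459
t 36.73 tcp [475.4 274.  202.9] psi 76.7 tilt 0.02 F [ 0.5 -0.  -0.8] w 39.9 q [-0.12  0.19 -0.54  1.73  0.1   1.25  0.65]
```

```bash
python3 -m crank '[[[-2.3,1.7,-20],0],[[-2.3,1.7,-45],0],[[-2.3,1.7,-65],0],[[-2.3,1.7,-80],0],[[-2.3,1.7,-95],0],[[-2.3,1.7,-105],0],[[-2.3,1.7,-110],0],[[-2.3,1.7,-112.5],0],[[-2.3,1.7,-112.5],0],[[-2.3,1.7,-112.5],0]]'
python3 yaw.py
```

```text
time: 37.57
tool_pos: [0.4732, 0.2765, 0.091]
ee_rot: [0.115, 0.993, 0.0, 0.0]
ft_force: [1.0, -0.6, -0.2]
width: 0.457
t 37.57 tcp [473.2 276.5  91. ] psi 76.74 tilt 0.05 F [ 1.  -0.6 -0.2] w 39.7 q [-0.15  0.3  -0.53  1.86  0.17  1.03  0.59]
```

```bash
python3 -m crank '[[[0,0,0],0],[[0,0,0],0],[[0,0,0],0],[[0,0,0],0],[[0,0,0],0],[[0,0,0],0],[[0,0,0],0],[[0,0,0],0],[[0,0,0],0],[[0,0,0],0]]' 4 12
python3 yaw.py
python3 -m crank '[[[0,0,0],0],[[0,0,0],0],[[0,0,10],0],[[0,0,25],0],[[0,0,45],0],[[0,0,65],0],[[0,0,85],0],[[0,0,105],0],[[0,0,112],0],[[0,0,112],0]]' 4 20
python3 -m crank '[[[10,-15,0],0],[[25,-40,0],0],[[43,-70,0],0],[[62,-100,0],0],[[80,-130,0],0],[[99,-160,0],0],[[117,-190,0],0],[[134,-217,0],0],[[147,-238,0],0],[[154,-250,0],0]]'
python3 -m crank '[[[2,-2.9,0],0],[[2,-2.9,0],0],[[2,-2.9,0],0],[[2,-2.9,0],0],[[2,-2.9,0],0],[[2,-2.9,0],0],[[2,-2.9,0],0],[[2,-2.9,0],0],[[2,-2.9,0],0],[[2,-2.9,0],0]]'
python3 yaw.py
python3 - <<'E'
from rodchk import *
s=robot.get_state()["tool_pos"]
a=cam("scene");b=cam("top")
rodchk(a,s[0],s[1],s[2])
print(proj(a,[[.6293,.0236,.088],[.6293,.0236,.120]]))
np.save("scene8.npy",a,allow_pickle=True);np.save("top8.npy",b,allow_pickle=True)
save("c16.png",np.hstack([cv2.resize(a["frame"][150:250,200:300],(400,400),interpolation=cv2.INTER_CUBIC),cv2.resize(b["frame"][90:210,280:400],(400,400),interpolation=cv2.INTER_CUBIC)]))
E
```

```text
time: 38.4
tool_pos: [0.4729, 0.2763, 0.0905]
ee_rot: [0.115, 0.993, 0.0, 0.0]
ft_force: [-0.1, -0.3, 2.3]
width: 0.154
t 38.4 tcp [472.9 276.3  90.5] psi 76.75 tilt 0.01 F [-0.1 -0.3  2.3] w 13.4 q [-0.15  0.3  -0.53  1.86  0.17  1.03  0.59]
time: 39.23
tool_pos: [0.4736, 0.2769, 0.2044]
ee_rot: [0.115, 0.993, 0.001, 0.001]
ft_force: [1.0, 0.4, -1.4]
width: 0.149
time: 40.07
tool_pos: [0.6274, 0.0223, 0.2003]
ee_rot: [0.117, 0.993, -0.001, -0.001]
ft_force: [-0.7, -0.7, -0.8]
width: 0.156
time: 40.9
tool_pos: [0.6288, 0.0234, 0.2024]
ee_rot: [0.115, 0.993, -0.0, 0.0]
ft_force: [-0.6, -0.5, -1.3]
width: 0.154
t 40.9 tcp [628.8  23.4 202.4] psi 76.74 tilt 0.0 F [-0.6 -0.5 -1.3] w 13.4 q [ 0.18  0.33 -0.36  1.54  0.12  1.29  1.14]
z 0.182 pred 267.3 185.0 [36 35 34 32 36 30 16 44 59 66 65 90 73 26 26 34 34 34 36]
z 0.162 pred 268.0 191.5 [ 37  36  38  35  33  29  51 152 159 153 151 139  70  28  31  34  35  33
  30]
z 0.142 pred 268.8 198.0 [ 33  34  36  36  34  36  31  75 159 160 154 148 128  47  32  36  32  34
  34]
[[270.62962422 214.72540463]
 [269.49016934 205.05819546]]
```

View pics/c16.png

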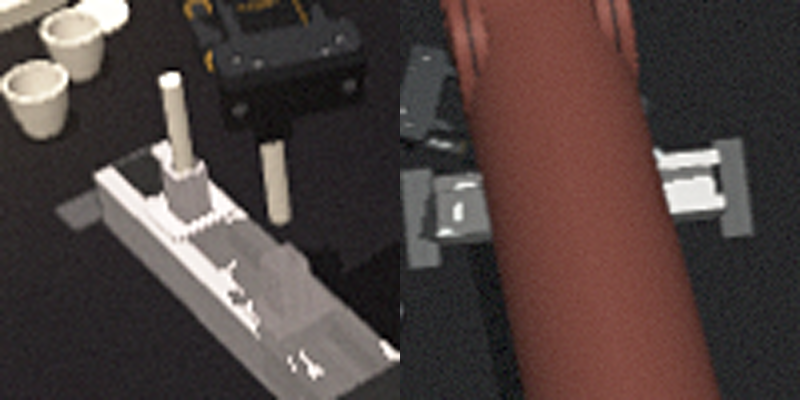

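```bash
python3 -m crank '[[[0.3,0,-10],0],[[0.3,0,-20],0],[[0.3,0,-28],0],[[0.3,0,-32],0],[[0.3,0,-35],0],[[0.3,0,-38],0],[[0.3,0,-41],0],[[0.3,0,-44],0],[[0.3,0,-44],0],[[0.3,0,-44],0]]'
python3 yaw.py
```

```text
time: 41.83
tool_pos: [0.6291, 0.0233, 0.1583]
ee_rot: [0.115, 0.993, -0.0, -0.0]
ft_force: [1.0, -0.7, -0.2]
width: 0.155
t 41.83 tcp [629.1  23.3 158.3] psi 76.75 tilt 0.01 F [ 1.  -0.7 -0.2] w 13.5 q [ 0.17  0.37 -0.36  1.6   0.13  1.2   1.13]
```

```bash
python3 -m crank '[[[0,0,-5],0],[[0,0,-10],0],[[0,0,-15],0],[[0,0,-19],0],[[0,0,-23],0],[[0,0,-26],0],[[0,0,-28],0],[[0,0,-29.3],0],[[0,0,-30],0],[[0,0,-30],0]]'
python3 yaw.py
```

```text
time: 42.67
tool_pos: [0.6293, 0.0234, 0.1286]
ee_rot: [0.115, 0.993, 0.0, 0.0]
ft_force: [0.7, -0.0, -1.3]
width: 0.155
t 42.67 tcp [629.3  23.4 128.6] psi 76.74 tilt 0.02 F [ 0.7 -0.  -1.3] w 13.5 q [ 0.17  0.39 -0.35  1.63  0.14  1.15  1.12]
```

```bash
python3 -m crank '[[[0,0,-0.5],0],[[0,0,-0.8],0],[[0,0,-0.8],0],[[0,0,-0.8],0],[[0,0,-0.8],0],[[0,0,-0.8],0],[[0,0,-0.8],0],[[0,0,-0.8],0],[[0,0,-0.8],0],[[0,0,-0.8],0]]'
python3 yaw.py
python3 -m crank '[[[0,0,0],0],[[0,0,0],0],[[0,0,0],0],[[0,0,0],0],[[0,0,15],0],[[0,0,35],0],[[0,0,55],0],[[0,0,75],0],[[0,0,90],0],[[0,0,90],0]]' 40
python3 -m crank '[[[-15,0,0],0],[[-35,0,0],0],[[-65,0,0],0],[[-95,0,0],0],[[-120,-10,0],0],[[-135,-30,0],0],[[-145,-50,0],0],[[-150,-60,0],0],[[-150,-65,0],0],[[-150,-65,0],0]]'
python3 yaw.py
python3 - <<'E'
from h import *
a=cam("scene");b=cam("top")
np.save("scene9.npy",a,allow_pickle=True);np.save("top9.npy",b,allow_pickle=True)
save("scene9.png",a["frame"]);save("top9.png",b["frame"])
save("c17.png",np.hstack([cv2.resize(a["frame"][150:250,200:300],(400,400),interpolation=cv2.INTER_CUBIC),cv2.resize(b["frame"][90:210,280:400],(400,400),interpolation=cv2.INTER_CUBIC)]))
for c,z in(((.6423,-.0955),.158),((.6293,.0236),.158)):
    print(proj(a,[[*c,z],[*c,.088]]).round(1).tolist(),proj(b,[[*c,z],[*c,.088]]).round(1).tolist())
# rod tops in top view
x,y,w,h=300,120,90,50;s=8
E
```

```text
time: 43.5
tool_pos: [0.6296, 0.0234, 0.1284]
ee_rot: [0.115, 0.993, 0.0, 0.001]
ft_force: [-1.8, -0.6, 5.4]
width: 0.155
t 43.5 tcp [629.6  23.4 128.4] psi 76.74 tilt 0.07 F [-1.8 -0.6  5.4] w 13.5 q [ 0.17  0.39 -0.35  1.63  0.15  1.15  1.12]
time: 44.33
tool_pos: [0.6307, 0.0237, 0.2211]
ee_rot: [0.115, 0.993, 0.0, 0.002]
ft_force: [-0.0, -0.5, -0.5]
width: 0.458
time: 45.17
tool_pos: [0.4794, -0.0424, 0.2173]
ee_rot: [0.116, 0.993, -0.0, 0.0]
ft_force: [0.1, 0.2, 0.3]
width: 0.46
t 45.17 tcp [479.4 -42.4 217.3] psi 76.65 tilt 0.01 F [0.1 0.2 0.3] w 40.0 q [ 0.31  0.02 -0.32  1.87  0.01  1.26  1.33]
[[241.7, 170.0], [245.1, 191.3]] [[355.2, 135.5], [352.8, 141.8]]
[[268.1, 193.1], [270.6, 214.7]] [[314.9, 139.5], [314.9, 145.6]]
```

View pics/c17.png

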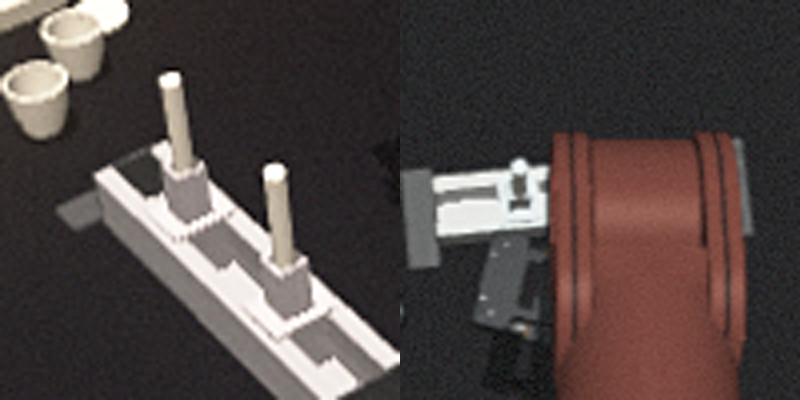

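View pics/scene9.png

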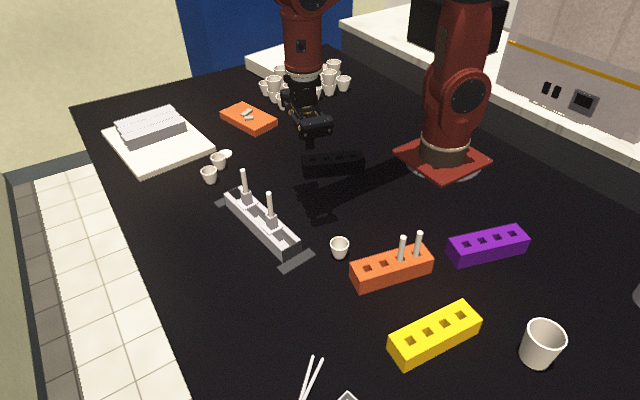

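View pics/top9.png

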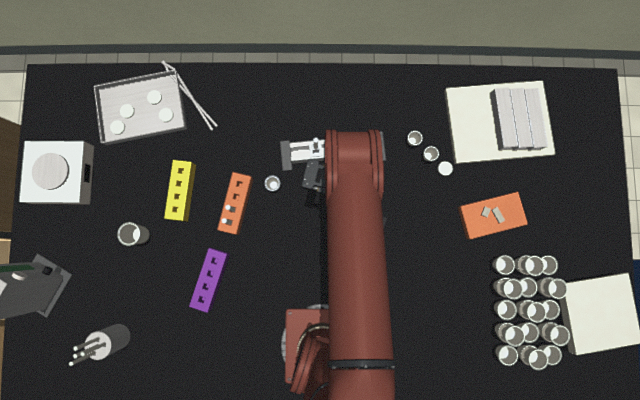

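```bash
python3 -c "
from cell import robot
print(robot.close_job())"
```

```text
the job is handed in; nothing more can be done
None
```

The post stand is built and handed in. Only two holders were on the bench. Both are in the slot about 60 mm either side of its middle, heads down and turned a quarter turn so they catch under the lips. After both were caught, I stood one rod from the reddish rack in each tube. No verdict came back.

**Holders:** both went in with little force, and the pictures after each placing showed the flange across the slot on the lips. The turn stopped at the strut's measured angle to within about 0.1°, by the gripper reading.

**Rods:** both stopped against the tube floor at about the expected gripper height (128.1 and 128.4 mm, expected 128 to 129), with 3 to 5 N of contact. In the last scene picture their tops were within about 1 pixel of where fully home rods should appear.

**Rest of the bench:** the two spare rods stand in the rack, and the crucibles and lid look unmoved. The gripper is clear of everything, and the clock stood at about 45 s of 210.

**Not checked:** the arm hid the first holder and its rod from the top camera in the last picture, so that pair was confirmed from the scene camera only. I saw no knocked holder at any point, and no check failed or disagreed.

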